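Set up the peg carrier and hang the rinsed cups

TASK

Set up the draining rack for the rinsed zinc cups: slide the peg carrier onto the dovetail rail from the rail's open end until it is fully home against the stop, then tighten the carrier's clamp knob by turning it clockwise to its end, about a quarter turn. Stand every square zinc cup on the bench upside down on a peg of its own, its rim down on the carrier's deck. Do not tip the glass jar or move the slate and the dish.

Things in the scene. Friction and masses are not known exactly. Their poses are not given: they have to be found in the camera images.
- rail: the steel dovetail rail, fixed to the bench. Origin at bench height on its centre line; y along the rail, z up. Base plate 90 mm (x), y from -80 to +60 mm, 10 mm thick. Dovetail bar from y = -65 to +50 mm: 22 mm wide at 14 mm height, widening to 38 mm at 30 mm height, flat top at 33 mm. A stop block (70 mm wide, 10 to 32 mm high) closes the -y end, its face at y = -65 mm.
- rail_end (a point): middle of the top edge of the rail's open end (rail y = +50 mm, 33 mm high), which faces the robot; the carrier goes on here. Over the last 24 mm there the bar's flanks taper in by 3 mm a side as a lead-in. Axes as the rail's.
- rail_home (a point): where the carrier's origin lies when it is fully home, its saddle touching the stop: rail x = 0, y = -20 mm, z = 12 mm. Axes as the rail's; the carrier's y is then parallel to the rail's (either way round).
- carrier: the loose peg carrier, about 0.6 kg. Origin at the centre of its underside, z up, y along its groove and row of pegs. Steel saddle 66 mm (x) by 90 mm (y); on it a wooden deck 66 x 210 mm, 12 mm thick, top at z = 33 mm, with three upright pegs. It balances when lifted by the middle peg. A side ear at x = -58 mm (its robot's-left side at the start) bears the clamp knob; tightening does not shift it.
- groove (a point): middle of the roof of the saddle's dovetail groove, 21 mm above the carrier's underside. The groove runs along carrier y, open below and at both ends, 2 mm clear of the rail each side; lips 27 mm apart, so it goes on only from the end. Home, the roof rests on the rail's flat top; it can rise about 4 mm before the flanks meet.
- peg_a (a point): centre of the top of the peg at carrier y = -80 mm, 58 mm above the deck. All pegs are wood, 24 x 24 mm square, sides along the carrier's x and y, the top 6 mm narrower
- peg_b (a point): centre of the top of the middle peg (carrier y = 0), 58 mm above the deck
- peg_c (a point): centre of the top of the peg at carrier y = +80 mm, 58 mm above the deck
- knob (a joint): clamp knob angle in rad about the vertical: starts slack between 0 and 0.35, grows when turned clockwise seen from above, hard stop at 1.57 (tight). Stays where it is left; turns with 0.04 N m.
- slate: dark slate shard lying on the bench, about 110 x 80 x 6 mm, origin at the centre of its underside; bystander
- dish: shallow round pewter dish, 120 mm across, 24 mm high, origin at the centre of its underside; bystander
- jar: open glass jar, 72 mm across, 85 mm high, standing under the funnel in the wooden stand; origin at the centre of its underside; bystander
- knob_grip (a point): middle of the clamp knob's black grip bar, on its vertical turning axis, 62 mm above the carrier's underside, at carrier x = -58 mm, y = 0. The bar is 14 mm thick (this point's x), 46 mm long (this point's y, parallel to the carrier's y when the joint reads 0) and 26 mm high (from 16 mm below this point to 10 mm above it); the point turns with the knob.
- cup_1: one of up to three identical square cups of zinc sheet, 44 x 44 mm, 70 mm long, walls and closed end 3 mm (38 x 38 mm inside, 67 mm deep), about 90 g. Origin at the middle of the cup, on its axis; +x points along the axis out of the open mouth; y, z square to the flat sides. Starts lying on a flat side, mouth roughly to the robot's left. May be absent (None).
- cup_1_rim (a point): centre of that cup's open mouth, 35 mm from its origin along +x
- cup_2: one of up to three identical square cups of zinc sheet, 44 x 44 mm, 70 mm long, walls and closed end 3 mm (38 x 38 mm inside, 67 mm deep), about 90 g. Origin at the middle of the cup, on its axis; +x points along the axis out of the open mouth; y, z square to the flat sides. Starts lying on a flat side, mouth roughly to the robot's left. May be absent (None).
- cup_2_rim (a point): centre of that cup's open mouth, 35 mm from its origin along +x
- cup_3: one of up to three identical square cups of zinc sheet, 44 x 44 mm, 70 mm long, walls and closed end 3 mm (38 x 38 mm inside, 67 mm deep), about 90 g. Origin at the middle of the cup, on its axis; +x points along the axis out of the open mouth; y, z square to the flat sides. Starts lying on a flat side, mouth roughly to the robot's left. May be absent (None).
- cup_3_rim (a point): centre of that cup's open mouth, 35 mm from its origin along +x
Mind the look-alikes: they are no part of the job. What is shaped like the cup_2 but orange is not meant. Leave any red look-alike of the rail alone.

How it is judged:
By the outcome, as a careful person would: the job done as asked, in the order asked, and still so for the second after the job is handed in, with the robot touching nothing.
Of cup_1, cup_2, cup_3 only 2 to 3 are there at a start; the rules pass over those that are not, and their reading is None.
At some moment in a run one of cup_1, cup_2, cup_3 may be knocked a few centimetres aside while the robot is not near it.
Once in a run the grip may slacken for a moment while it holds something.
It also fails if it takes over 210 s, if anything falls off the work surface, if the arm or the gripper's body presses on something with over 40 N, if the wrist force passes 120 N, or if a joint passes its speed limit or range.

ROBOT

A 6-joint arm with a two-finger parallel gripper is mounted at the origin on the work surface. World frame = base frame: x ahead of the robot, y to its left, z up, the work surface at z = 0. Lengths are in m, angles in rad, forces in N, time in s.
With the tool pointing down it reaches from about 0.375 to 0.75 m from the base axis. Payload 9 kg.
Tool frame: the origin (TCP) lies midway between the tips of the shut fingers; the grasp point (between the pads) lies 19 mm behind it (robot.grasp_offset is the distance from the TCP to the grasp point, in m); z points along the fingers, y is the direction in which the jaws open and shut (so a half turn about z gives the same grasp; the last joint's range is limited). The gripper opens to 85 mm and grips with 20 to 120 N. Pads are 22 mm wide; open, the fingers measure 114 mm over their backs; the gripper's body (76 mm by 85 mm) begins 54 mm behind the grasp point. The pads swing forward as they close: fully open they stand 13 mm farther back than shut.
Start: joints at [0.971, 0.104, 0.097, 1.564, 0, 1.353], TCP at [0.224, 0.557, 0.231] pointing down, gripper open.
Joint ranges: [-2.99, 2.99], [-0.84, 1.86], [-1.1, 1.16], [-1.84, 2.11], [-1.51, 1.56], [-3.14, 3.14]. Speed limits (rad/s): [2.22, 2.22, 2.57, 3.14, 3.14, 3.14].

INTERFACE

Orientations are given as a unit quaternion [x, y, z, w].
In Python, from workcell import robot gives the robot as it stands.
- The arm moves only by the shell command python3 -m pendant 'ROWS'. ROWS is a JSON object of lists of equal length, an entry for each row: "offset": the shift along the tool's x, y, z in m, a list of three; "rotation": the turn, a rotation vector about the tool's x, y, z in rad, a list of three; "hand": the closure in counts, from 0 (fully open) to 255 (shut). In form: {"offset": [[x, y, z], ...], "rotation": [[rx, ry, rz], ...], "hand": [hand, ...]}. A call has 1 to 10 rows; each row is the pose to reach, as a shift and turn from the pose commanded when the call began, along the tool's axes at that moment; what a row does not reach only later rows make up. A row lasts 1/8 s, in which the tool goes at most 62.5 mm and 10.7 degrees, less where a joint would pass 70% of its speed; a pose out of reach is approached as far as the arm can. A call with a gripper value outside its range is refused whole. The fingers move at their own pace and stop on an object; the grip force is fixed at half the most. Time passes only in rows, so rows that repeat a pose let the fingers close. It gives the time, the measured TCP pose, the force and the opening at its end, in the units of the state.
- robot.sense(): the state, without advancing time (a new reading comes with each control period).
- robot.capture(name): name is "scene" or "top"; returns a dict with "frame" (384x512x3 uint8, red, green, blue), "vertical_fov" (degrees; the focal length in pixels is half the picture's height over the tangent of half this angle, whatever the lens; pixels are square), "cx", "cy" (the principal point, pixels), "k1" (the pictures are not rectified: a ray, as slopes to the right and down, at radius r is drawn at 1 + k1 r^2 times it, then the intrinsics apply), "cam_to_world" (4x4, takes a point from camera to world coordinates). Camera axes: x right, y up, looking along -z (the intrinsics and any distortion apply to the point x, -y, -z); pixel columns grow to the right and rows downward; lengths in m; the calibration is good to about 2 mm. A picture is of the moment at which its call begins. There is no depth.
- robot.hand_in(): hands the job in, once; it reports no verdict.
Trained networks look in the newest picture that a camera, given by its name, has taken for a name from the list of things; names that differ only in an ending like _2 or _b are one class to them, and where a whole thing is asked for, a point or a joint stands for the part that bears it (a point fixed in the world has none). Each returns a list of dicts, best first, with "p" (0 to 1); they miss things now and then, are a little off and sometimes report something else, mostly with a low value. They report only what shows in the picture. A call takes as long as a camera call. They do not tell look-alikes from the thing itself.
- robot.recognise(query, camera): "at" ([column, row] in pixels, amid what is visible of it).
- robot.tip_of(query, camera): "at" ([column, row] in pixels: a listed point, or the origin of a listed thing).
The state is a dict: "time_s": time; "joints": joint angles; "joint_vel": joint speeds; "effort": joint torques, N m; "position": TCP position; "eef_rot": TCP orientation; "contact_force": force on the tool from outside, world axes, zero at the start; "torque": the same for the moment, N m; "gripper_width": finger opening in m.
Only numpy, scipy, OpenCV 4.12 (cv2) and the standard library are available. Lean on these libraries where they do the work, as an engineer would, in place of code of your own. Each camera call takes 0.05 s, during which the arm holds its last target.

## Working session

There is one attempt and no reset: what is moved stays moved. The work goes in short steps, Python scripts to look and compute and a shell command to move; the robot and the scene stay as the last step left them, time stands still between calls to the robot, and variables do not carry over. Pictures are saved under pics/ and viewed, and the job is handed in when it is done.

```bash
ls; mkdir -p pics
cat > h.py <<'E'
import numpy as np, cv2
from workcell import robot
from scipy.spatial.transform import Rotation as R
def snap(cam,fn=None):
    c=robot.capture(cam)
    if fn: cv2.imwrite('pics/'+fn,c['frame'][:,:,::-1])
    return c
def K(c):
    h=c['frame'].shape[0]; return h/2/np.tan(np.radians(c['vertical_fov'])/2)
def proj(c,p):
    M=np.array(c['cam_to_world']); q=np.linalg.inv(M)@np.r_[p,1]
    x,y=q[0]/-q[2],-q[1]/-q[2]; s=1+c['k1']*(x*x+y*y); f=K(c)
    return np.array([c['cx']+f*x*s,c['cy']+f*y*s])
def ray(c,uv):
    f=K(c); d=np.array([(uv[0]-c['cx'])/f,(uv[1]-c['cy'])/f]); u=d.copy()
    for _ in range(30): u=d/(1+c['k1']*(u@u))
    M=np.array(c['cam_to_world']); return M[:3,3],M[:3,:3]@np.array([u[0],-u[1],-1])
def at_z(c,uv,z):
    o,d=ray(c,uv); return o+d*(z-o[2])/d[2]
def tri(c1,u1,c2,u2):
    o1,d1=ray(c1,u1);o2,d2=ray(c2,u2)
    d1/=np.linalg.norm(d1);d2/=np.linalg.norm(d2)
    A=np.stack([d1,-d2],1);t=np.linalg.lstsq(A,o2-o1,rcond=None)[0]
    a=o1+t[0]*d1;b=o2+t[1]*d2
    return (a+b)/2,np.linalg.norm(a-b)
E
python3 - <<'E'
from h import *
np.set_printoptions(precision=3,suppress=True)
a=snap('scene','s0.png');b=snap('top','t0.png')
for c in(a,b): print(c['cam_to_world'],c['vertical_fov'],c['cx'],c['cy'],c['k1'])
print(robot.sense())
for q in['rail','rail_end','rail_home','carrier','groove','peg_a','peg_b','knob','knob_grip','cup_1','cup_1_rim','slate','dish','jar']:
  for cam in('scene','top'):
    try:print(q,cam,'T',[(np.round(d['at']).tolist(),round(d['p'],2)) for d in robot.tip_of(q,cam)][:6])
    except Exception as e: print(q,cam,e)
E
```

```text
pics
[[-0.002 -0.638  0.77   1.711]
 [ 1.     0.013  0.013  0.064]
 [-0.018  0.77   0.638  1.105]
 [ 0.     0.     0.     1.   ]] 43.9269638682115 251.68037729782722 195.33131493632874 -0.0003109481302654851
[[-0.003  0.999 -0.052  0.409]
 [-1.    -0.004 -0.018  0.029]
 [-0.018  0.052  0.999  1.397]
 [ 0.     0.     0.     1.   ]] 47.195810650936366 255.6964474620874 189.91810325005662 -0.1026197303380423
{'time_s': 0.1, 'joints': array([0.971, 0.105, 0.097, 1.564, 0.   , 1.353]), 'joint_vel': array([ 0.   , -0.001,  0.001, -0.001,  0.   , -0.001]), 'effort': array([  0.007, -55.821,  50.472,   0.013,  -0.   ,   0.   ]), 'position': array([0.223, 0.557, 0.231]), 'eef_rot': array([ 0.19 ,  0.982, -0.001, -0.   ]), 'contact_force': array([ 0.033, -0.038, -0.844]), 'torque': array([ 0.036, -0.039,  0.055]), 'gripper_width': 0.08529657425688796}
rail scene T [([198.0, 234.0], 0.97), ([112.0, 189.0], 0.9), ([164.0, 167.0], 0.85), ([407.0, 215.0], 0.65)]
rail top T [([317.0, 158.0], 0.94), ([427.0, 234.0], 0.9), ([372.0, 283.0], 0.9)]
rail_end scene T [([115.0, 172.0], 0.85), ([200.0, 213.
[... 1197 characters left out ...]
grip scene T [([241.0, 200.0], 0.72), ([200.0, 213.0], 0.5), ([266.0, 218.0], 0.42)]
knob_grip top T [([316.0, 155.0], 0.7), ([245.0, 159.0], 0.55)]
cup_1 scene T [([386.0, 244.0], 0.92), ([332.0, 200.0], 0.85), ([328.0, 230.0], 0.75), ([143.0, 213.0], 0.68), ([342.0, 185.0], 0.48)]
cup_1 top T [([155.0, 234.0], 0.94), ([128.0, 130.0], 0.93), ([170.0, 206.0], 0.92), ([376.0, 188.0], 0.9), ([184.0, 160.0], 0.87), ([318.0, 161.0], 0.54)]
cup_1_rim scene T [([340.0, 201.0], 0.66)]
cup_1_rim top T [([167.0, 207.0], 0.84)]
slate scene T [([285.0, 271.0], 0.68)]
slate top T [([223.0, 107.0], 0.6)]
dish scene T [([111.0, 259.0], 0.55)]
dish top T [([398.0, 126.0], 0.85)]
jar scene T []
jar top T []
```

View pics/s0.png

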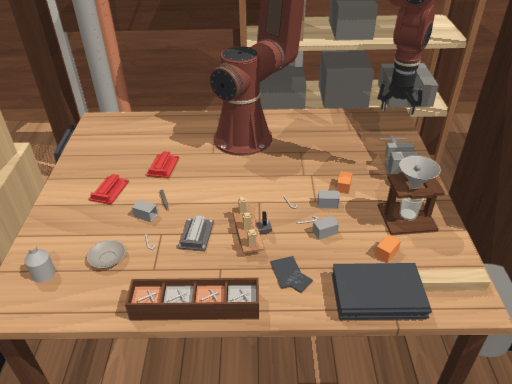

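View pics/t0.png

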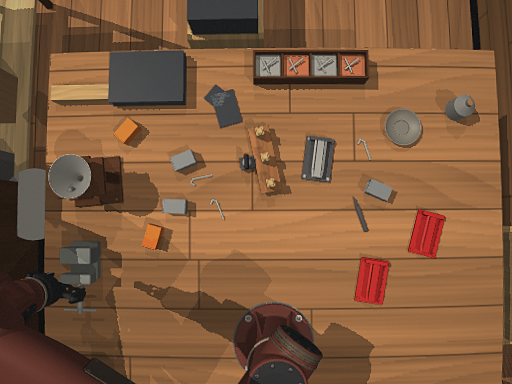

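Run:
```python
import cv2
s=cv2.imread('pics/s0.png');t=cv2.imread('pics/t0.png')
cv2.imwrite('pics/t0c.png',cv2.resize(t[100:220,230:350],None,fx=5,fy=5,interpolation=cv2.INTER_CUBIC))
cv2.imwrite('pics/s0c.png',cv2.resize(s[180:270,160:290],None,fx=6,fy=6,interpolation=cv2.INTER_CUBIC))
```

```text
(no output)
```

View pics/t0c.png

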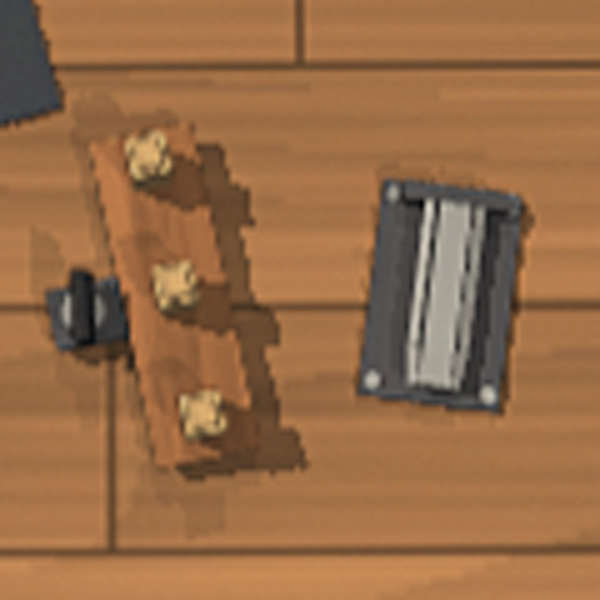

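View pics/s0c.png

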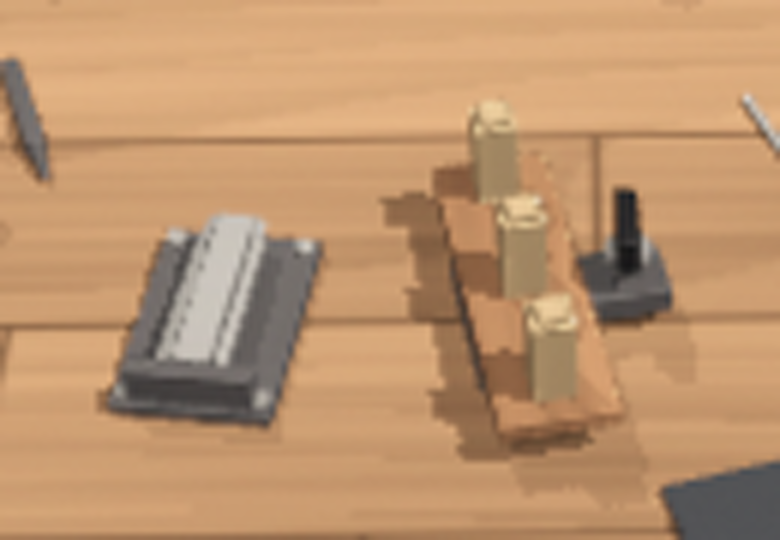

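```bash
cat >> h.py <<'E'
from scipy.optimize import least_squares
def fitpose(obs,x0,z0=0.0,free_z=False):
    # obs: list of (cam, uv, local xyz)
    def P(p,l): 
        c,s=np.cos(p[2]),np.sin(p[2]); z=p[3] if free_z else z0
        return np.array([p[0]+c*l[0]-s*l[1],p[1]+s*l[0]+c*l[1],z+l[2]])
    f=lambda p:np.concatenate([proj(c,P(p,l))-uv for c,uv,l in obs])
    r=least_squares(f,x0,x_scale=[.01,.01,.1]+([.01] if free_z else []),loss='soft_l1')
    return r.x,f(r.x).reshape(-1,2)
E
python3 - <<'E'
from h import *
np.set_printoptions(precision=3,suppress=True)
a=snap('scene');b=snap('top')
T=lambda U,V:np.array([(U+.5)/5-.5+230,(V+.5)/5-.5+100])
S=lambda U,V:np.array([(U+.5)/6-.5+160,(V+.5)/6-.5+180])
m=1e-3
ob=[(b,T(383,182),[.045,-.08,.01]),(b,T(523,200),[-.045,-.08,.01]),(b,T(360,393),[.045,.06,.01]),(b,T(500,411),[-.045,.06,.01])]
os=[(a,S(108,397),[-.045,-.08,.01]),(a,S(270,412),[.045,-.08,.01]),(a,S(320,240),[.045,.06,.01]),(a,S(165,235),[-.045,.06,.01])]
for o in(ob,os,ob+os):
    p,r=fitpose(o,[.5,-.1,1.5]);print('rail',p,np.degrees(p[2]));print(r)
cb=[(b,T(92,145),[-.033,.105,.033]),(b,T(192,122),[.033,.105,.033]),(b,T(158,460),[-.033,-.105,.033]),(b,T(150,155),[0,.08,.091]),(b,T(178,284),[0,0,.091]),(b,T(203,413),[0,-.08,.091])]
cs=[(a,S(492,112),[0,-.08,.091]),(a,S(524,208),[0,0,.091]),(a,S(552,308),[0,.08,.091]),(a,S(625,412),[-.033,.105,.033]),(a,S(500,430),[.033,.105,.033])]
for o in(cb,cs,cb+cs):
    p,r=fitpose(o,[.5,.05,-1.5]);print('carr',p,np.degrees(p[2]));print(r)
E
```

```text
rail [ 0.569 -0.142  1.448] 82.96345606998611
[[ 0.091 -0.558]
 [ 0.145 -0.811]
 [-0.241  0.788]
 [ 0.004  0.548]]
rail [ 0.569 -0.142  1.449] 83.0482429708937
[[-0.352  0.836]
 [ 0.244  0.485]
 [ 0.051 -0.476]
 [ 0.047 -1.477]]
rail [ 0.569 -0.142  1.449] 82.99501648221768
[[ 0.071 -0.589]
 [ 0.126 -0.856]
 [-0.236  0.76 ]
 [ 0.01   0.505]
 [-0.374  0.759]
 [ 0.211  0.426]
 [ 0.057 -0.525]
 [ 0.061 -1.541]]
carr [ 0.577  0.025 -1.371] -78.56828850070556
[[-0.237 -0.452]
 [ 0.363 -0.106]
 [ 0.11   2.042]
 [-0.101 -0.33 ]
 [-0.288 -0.216]
 [ 0.164  0.141]]
carr [ 0.581  0.027 -1.367] -78.3067032723623
[[ 0.257 -0.091]
 [-0.433 -0.354]
 [-0.07   0.023]
 [ 0.121 -0.001]
 [ 0.103  0.373]]
carr [ 0.579  0.026 -1.368] -78.35614025929029
[[-0.59  -0.746]
 [-0.008 -0.475]
 [-0.004  1.689]
 [-0.45  -0.683]
 [-0.541 -0.594]
 [ 0.007 -0.261]
 [-0.01  -0.557]
 [-0.738 -0.855]
 [-0.416 -0.516]
 [-0.24  -0.546]
 [-0.238 -0.193]]
```

```bash
cat >> h.py <<'E'
def plan(pos,tz=(0,0,-1),ty=None):
    s=robot.sense(); C=R.from_quat(s['eef_rot'])
    if ty is None: T=C
    else:
        tz=np.array(tz,float);tz/=np.linalg.norm(tz);ty=np.array(ty,float)
        best=None
        for sg in(1,-1):
            y=sg*ty; y=y-tz*(y@tz); y/=np.linalg.norm(y); T_=R.from_matrix(np.stack([np.cross(y,tz),y,tz],1))
            a=(C.inv()*T_).magnitude()
            if best is None or a<best[0]: best=(a,T_)
        T=best[1]
    off=C.inv().apply(np.array(pos)-s['position']); rv=(C.inv()*T).as_rotvec()
    print('offset',np.round(off,4).tolist(),'rot',np.round(rv,4).tolist(),'| dist mm',round(1e3*np.linalg.norm(off)),'deg',round(np.degrees(np.linalg.norm(rv)),1))
def st():
    s=robot.sense();C=R.from_quat(s['eef_rot']).as_matrix()
    print('t',round(s['time_s'],2),'pos',np.round(s['position'],4),'j',np.round(s['joints'],3),'F',np.round(s['contact_force'],1),'T',np.round(s['torque'],2),'w',round(s['gripper_width'],4));print('tool x,y,z',np.round(C.T,3).tolist())
E
python3 -c "
from h import *
plan([.579,.026,.15],(0,0,-1),(.979,.202,0));st()"
```

```text
offset [-0.5276, -0.3602, 0.0813] rot [0.0001, -0.0, 0.9855] | dist mm 644 deg 56.5
t 1.5 pos [0.2235 0.5568 0.2313] j [0.971 0.104 0.097 1.564 0.    1.353] F [-0.2  1.   0.3] T [-0.03 -0.06  0.01] w 0.0857
tool x,y,z [[-0.928, 0.373, -0.0], [0.373, 0.928, 0.0], [0.0, 0.0, -1.0]]
```

```bash
python3 -m pendant '{"offset":[[-0.06,-0.06,0],[-0.12,-0.1,0],[-0.18,-0.14,0],[-0.23,-0.17,0],[-0.29,-0.2,0],[-0.35,-0.23,0],[-0.4,-0.27,0],[-0.45,-0.31,0],[-0.5,-0.34,0.03],[-0.5276,-0.3602,0.06]],"rotation":[[0,0,0.1],[0,0,0.2],[0,0,0.3],[0,0,0.4],[0,0,0.5],[0,0,0.6],[0,0,0.7],[0,0,0.8],[0,0,0.9],[0,0,0.9855]],"hand":[60,60,60,60,60,60,60,60,60,60]}'; python3 -c "
from h import *
st();plan([.579,.026,.15],(0,0,-1),(.979,.202,0));plan([.579,.026,.046],(0,0,-1),(.979,.202,0))"
```

```text
time_s: 2.75
position: [0.5667, 0.0451, 0.1856]
eef_rot: [0.633, 0.774, 0.001, 0.001]
contact_force: [0.7, 1.2, 0.1]
gripper_width: 0.0653
t 2.75 pos [0.5667 0.0451 0.1856] j [-0.151 -0.    -0.093  1.475  0.     1.22 ] F [0.7 1.2 0.1] T [-0.04 -0.04 -0.05] w 0.0653
tool x,y,z [[-0.198, 0.98, -0.001], [0.98, 0.198, 0.003], [0.003, -0.0, -1.0]]
offset [-0.0211, 0.0082, 0.0357] rot [0.0028, 0.0009, -0.0037] | dist mm 42 deg 0.3
offset [-0.021, 0.0079, 0.1397] rot [0.0028, 0.0009, -0.0037] | dist mm 141 deg 0.3
```

```bash
python3 -m pendant '{"offset":[[0,0,0.01],[0,0,0.021],[0,0,0.021],[0,0,0.021]],"rotation":[[0,0,0],[0,0,0],[0,0,0],[0,0,0]],"hand":[80,80,80,80]}'; python3 -c "
from h import *
st();plan([.579,.026,.046],(0,0,-1),(.979,.202,0));snap('top','t1.png');snap('scene','s1.png')
import cv2
s=cv2.imread('pics/s1.png');t=cv2.imread('pics/t1.png')
A=cv2.resize(t[100:200,210:300],None,fx=4,fy=4,interpolation=cv2.INTER_CUBIC);B=cv2.resize(s[160:260,210:300],None,fx=4,fy=4,interpolation=cv2.INTER_CUBIC)
cv2.imwrite('pics/c1.png',np.hstack([A,B]))"
```

```text
time_s: 3.25
position: [0.565, 0.0482, 0.165]
eef_rot: [0.631, 0.776, 0.0, 0.001]
contact_force: [0.5, -0.3, 0.5]
gripper_width: 0.0589
t 3.25 pos [0.565  0.0482 0.165 ] j [-1.460e-01 -1.000e-03 -1.310e-01  1.439e+00  0.000e+00  1.220e+00] F [ 0.5 -0.3  0.5] T [ 0.01  0.01 -0.07] w 0.0589
tool x,y,z [[-0.204, 0.979, -0.0], [0.979, 0.204, 0.001], [0.001, -0.0, -1.0]]
offset [-0.0246, 0.009, 0.119] rot [0.0014, 0.0004, 0.0017] | dist mm 122 deg 0.1
```

View pics/c1.png

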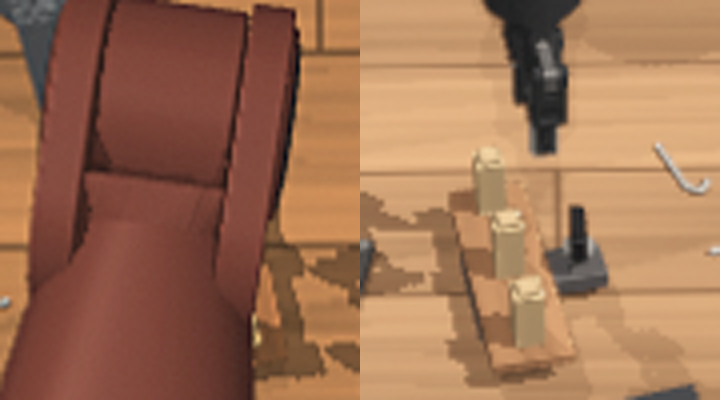

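```bash
python3 -m pendant '{"offset":[[-0.0246,0.009,0],[-0.0246,0.009,0.02],[-0.0246,0.009,0.045],[-0.0246,0.009,0.045],[-0.0246,0.009,0.045]],"rotation":[[0,0,0],[0,0,0],[0,0,0],[0,0,0],[0,0,0]],"hand":[80,80,80,80,80]}'; python3 -c "
from h import *
st();plan([.579,.026,.046],(0,0,-1),(.979,.202,0));snap('top','t1.png');snap('scene','s1.png')
import cv2
s=cv2.imread('pics/s1.png');t=cv2.imread('pics/t1.png')
B=cv2.resize(s[160:260,190:320],None,fx=6,fy=6,interpolation=cv2.INTER_CUBIC)
cv2.imwrite('pics/c2.png',B)"
```

```text
time_s: 3.98
position: [0.5787, 0.0254, 0.1195]
eef_rot: [0.631, 0.775, 0.0, 0.0]
contact_force: [-0.7, 0.4, 0.5]
gripper_width: 0.0587
t 3.98 pos [0.5787 0.0254 0.1195] j [-0.182  0.049 -0.163  1.358  0.     1.185] F [-0.7  0.4  0.5] T [-0.02 -0.02  0.01] w 0.0587
tool x,y,z [[-0.203, 0.979, 0.0], [0.979, 0.203, 0.0], [0.0, 0.0, -1.0]]
offset [0.0005, 0.0004, 0.0735] rot [0.0004, -0.0, 0.0004] | dist mm 74 deg 0.0
```

View pics/c2.png

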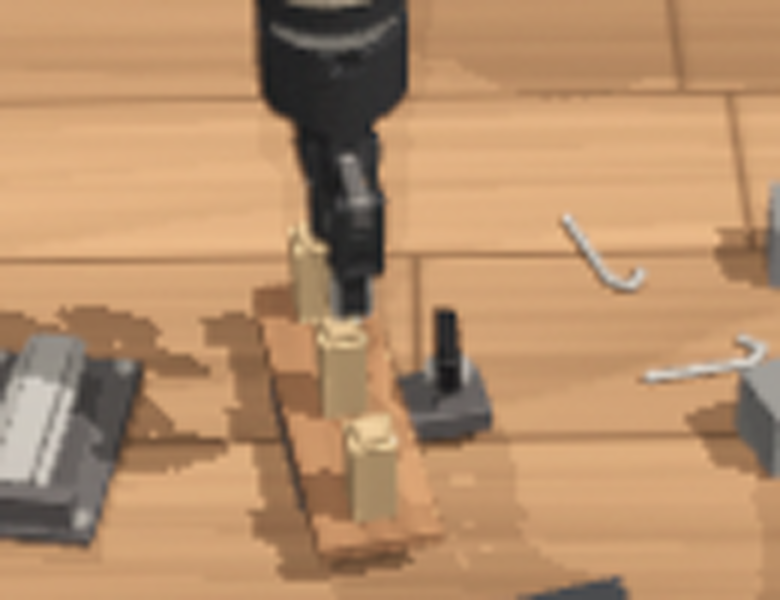

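```bash
python3 -c "
from h import *
c=snap('scene')
for p in ([.5787+.979*.035,.0254+.203*.035,.126],[.579,.026,.091],[.5787,.0254,.126]): print((proj(c,p)-[190,160])*6)
"
```

```text
[348.02874622 314.0588742 ]
[337.84568433 320.82807   ]
[334.99644551 270.68937982]
```

```bash
python3 -m pendant '{"offset":[[0,0,0.025],[0,0,0.05],[0,0,0.0735],[0,0,0.0735],[0,0,0.0735],[0,0,0.0735],[0,0,0.0735],[0,0,0.0735],[0,0,0.0735]],"rotation":[[0,0,0],[0,0,0],[0,0,0],[0,0,0],[0,0,0],[0,0,0],[0,0,0],[0,0,0],[0,0,0]],"hand":[80,80,80,80,200,255,255,255,255]}'; python3 -c "
from h import *
st()"
```

```text
time_s: 5.25
position: [0.5797, 0.0247, 0.0472]
eef_rot: [0.632, 0.775, 0.0, 0.001]
contact_force: [-0.5, -1.9, 6.4]
gripper_width: 0.0237
t 5.25 pos [0.5797 0.0247 0.0472] j [-0.183  0.092 -0.252  1.224 -0.     1.185] F [-0.5 -1.9  6.4] T [-0.08  0.48 -0.01] w 0.0237
tool x,y,z [[-0.202, 0.979, -0.001], [0.979, 0.202, 0.002], [0.002, -0.001, -1.0]]
```

```bash
python3 -m pendant '{"offset":[[0,0,-0.008],[0,0,-0.016],[0,0,-0.024],[0,0,-0.024]],"rotation":[[0,0,0],[0,0,0],[0,0,0],[0,0,0]],"hand":[255,255,255,255]}'; python3 -c "
from h import *
st()
th=np.radians(83)
ry=np.array([-np.sin(th),np.cos(th)]); rail=np.array([.569,-.142])
p=rail+ry*.112; print(p)
plan([.46,.0,.070],(0,0,-1),(-ry[0],-ry[1],0))
plan([p[0],p[1],.070],(0,0,-1),(-ry[0],-ry[1],0))
c=snap('scene','s3.png')
import cv2
cv2.imwrite('pics/c3.png',cv2.resize(cv2.imread('pics/s3.png')[160:260,190:320],None,fx=6,fy=6,interpolation=cv2.INTER_CUBIC))"
```

```text
time_s: 5.75
position: [0.5792, 0.0249, 0.0703]
eef_rot: [0.632, 0.775, 0.0, 0.001]
contact_force: [-0.0, -0.5, -5.6]
gripper_width: 0.0232
t 5.75 pos [0.5792 0.0249 0.0703] j [-0.182  0.075 -0.226  1.268  0.     1.185] F [-0.  -0.5 -5.6] T [-0.06 -0.06 -0.07] w 0.0232
tool x,y,z [[-0.202, 0.979, -0.0], [0.979, 0.202, 0.001], [0.001, -0.0, -1.0]]
[ 0.45783483 -0.12835063]
offset [-0.0003, -0.1218, 0.0002] rot [0.0013, 0.0002, 0.3257] | dist mm 122 deg 18.7
offset [-0.1256, -0.1499, 0.0002] rot [0.0013, 0.0002, 0.3257] | dist mm 196 deg 18.7
```

View pics/c3.png

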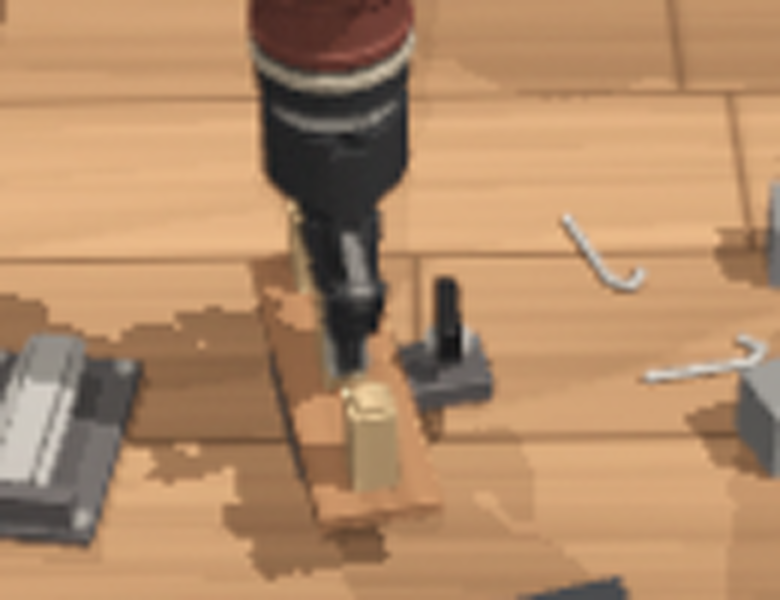

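```bash
python3 -m pendant '{"offset":[[0,-0.03,0],[0,-0.06,0],[0,-0.09,0],[-0.01,-0.12,0],[-0.04,-0.13,0],[-0.07,-0.14,0],[-0.1,-0.145,0],[-0.1256,-0.15,0],[-0.1256,-0.15,0],[-0.1256,-0.15,0]],"rotation":[[0,0,0.04],[0,0,0.08],[0,0,0.12],[0,0,0.16],[0,0,0.2],[0,0,0.24],[0,0,0.28],[0,0,0.3257],[0,0,0.3257],[0,0,0.3257]],"hand":[255,255,255,255,255,255,255,255,255,255]}'; python3 -c "
from h import *
st()
c=snap('scene','s4.png');c=snap('top','t4.png')
import cv2
cv2.imwrite('pics/c4.png',cv2.resize(cv2.imread('pics/s4.png')[130:250,150:280],None,fx=6,fy=5,interpolation=cv2.INTER_CUBIC)[:600])
cv2.imwrite('pics/c5.png',cv2.resize(cv2.imread('pics/t4.png')[110:230,250:370],None,fx=5,fy=5,interpolation=cv2.INTER_CUBIC))"
```

```text
time_s: 7.05
position: [0.4569, -0.1279, 0.0691]
eef_rot: [0.749, 0.663, 0.0, -0.0]
contact_force: [-1.2, 0.9, -6.2]
gripper_width: 0.0236
t 7.05 pos [ 0.4569 -0.1279  0.0691] j [-0.55  -0.253 -0.538  1.286  0.     1.143] F [-1.2  0.9 -6.2] T [-0.05  0.04  0.04] w 0.0236
tool x,y,z [[0.122, 0.993, 0.001], [0.993, -0.122, -0.001], [-0.0, 0.001, -1.0]]
```

View pics/c4.png

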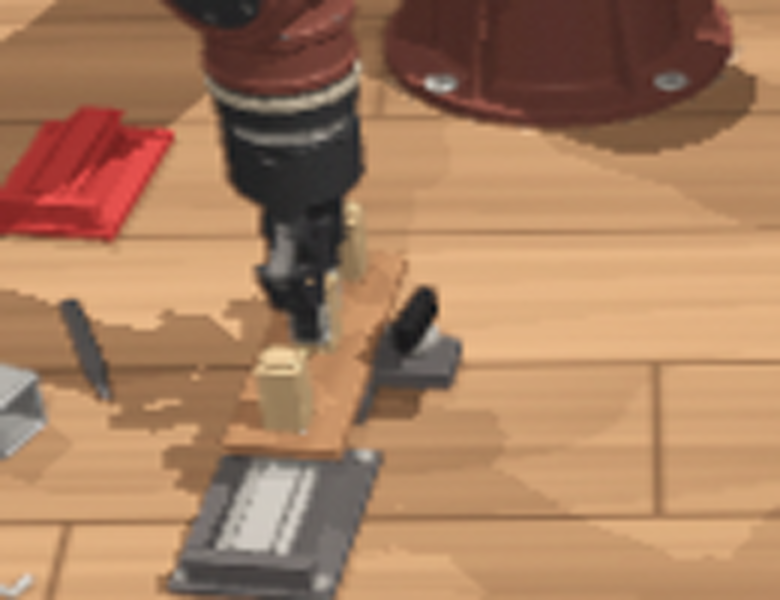

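View pics/c5.png

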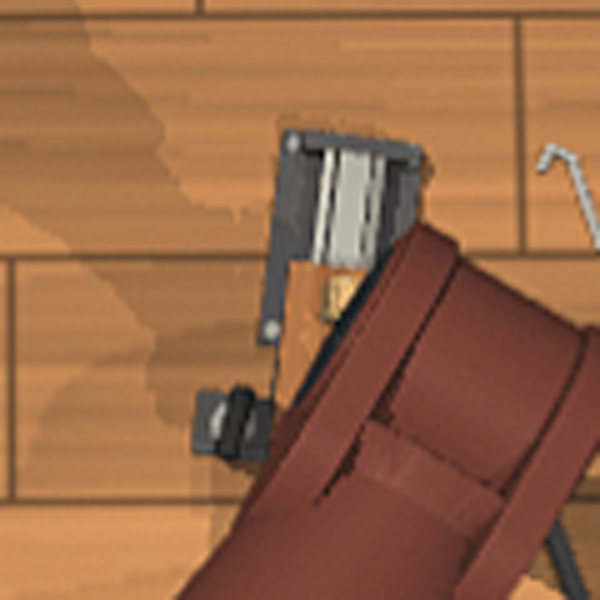

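```bash
cat >> h.py <<'E'
def T2(pose,l):
    c,s=np.cos(pose[2]),np.sin(pose[2]); return np.array([pose[0]+c*l[0]-s*l[1],pose[1]+s*l[0]+c*l[1],pose[3]+l[2]])
RAILL=[[(s*.045,-.08,.01),(s*.045,.06,.01)] for s in(1,-1)]+[[(-.045,y,.01),(.045,y,.01)] for y in(-.08,.06)]+[[(s*.019,-.065,.03),(s*.019,.026,.03)] for s in(1,-1)]+[[(s*.019,.026,.03),(s*.016,.05,.03)] for s in(1,-1)]+[[(-.016,.05,.033),(.016,.05,.033)],[(-.035,-.065,.032),(.035,-.065,.032)]]
CARL=[[(s*.033,-.105,.033),(s*.033,.105,.033)] for s in(1,-1)]+[[(-.033,s*.105,.033),(.033,s*.105,.033)] for s in(1,-1)]+[[(a*.009,y+b*.009,.091),(c*.009,y+d*.009,.091)] for y in(-.08,0,.08) for a,b,c,d in((1,1,1,-1),(1,-1,-1,-1),(-1,-1,-1,1),(-1,1,1,1))]
def over(c,items,box,f,fn):
    x0,y0,x1,y1=box; im=cv2.resize(c['frame'][y0:y1,x0:x1,::-1],None,fx=f,fy=f,interpolation=cv2.INTER_CUBIC)
    g=lambda p:tuple(int(round(v)) for v in ((proj(c,p)-[x0,y0]+.5)*f-.5)*16)
    for pose,L,col in items:
        for l in L:
            pts=[g(T2(pose,q)) for q in l]
            cv2.line(im,pts[0],pts[1],col,1,cv2.LINE_AA,4)
    cv2.imwrite('pics/'+fn,im)
E
python3 - <<'E'
from h import *
a=snap('scene');b=snap('top')
rail=[.569,-.142,np.radians(83),0]; car=[.4569,-.1279,np.radians(-97),.0219]
it=[(rail,RAILL,(0,255,0)),(car,CARL,(255,255,0))]
over(a,it,(160,150,270,250),6,'o1.png'); over(b,it,(270,120,370,220),6,'o2.png')
E
```

```text
(no output)
```

View pics/o1.png

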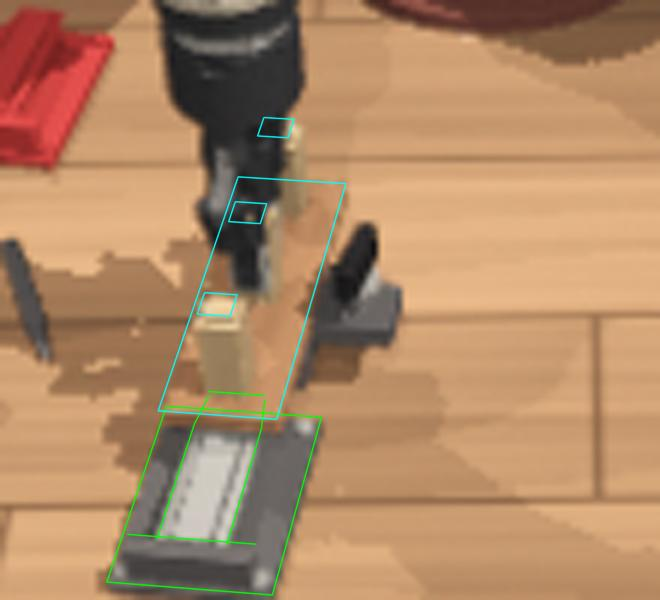

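View pics/o2.png

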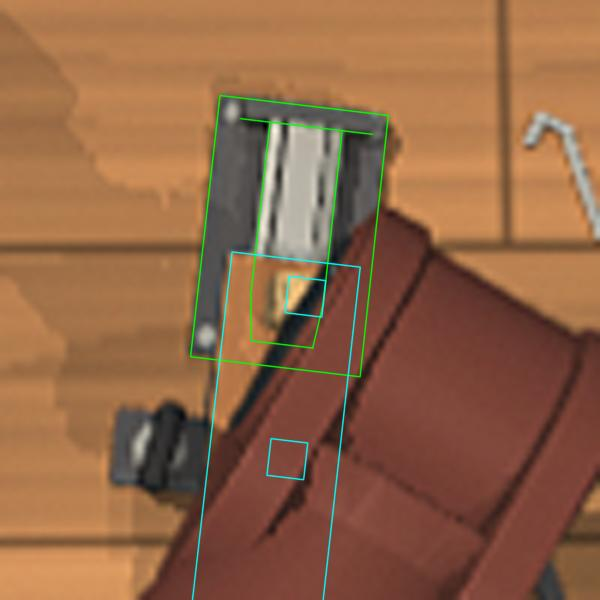

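Run:
```python
from h import *
a=snap('scene');b=snap('top')
rail=[.569,-.142,np.radians(83),0]; car=[.4569,-.1279,np.radians(-97),.0219]
over(a,[],(175,170,245,230),10,'o1.png'); over(b,[],(295,135,345,195),10,'o2.png')
for n,p in [('rail far corners',[(.045,-.08,.01),(-.045,-.08,.01)]),('bar@stop',[(.019,-.065,.03),(-.019,-.065,.03)]),('bar@y-20',[(.019,-.02,.03),(-.019,-.02,.03)])]:
    for q in p: print(n,q,np.round((proj(a,T2(rail,q))-[175,170]+.5)*10-.5),np.round((proj(b,T2(rail,q))-[295,135]+.5)*10-.5))
for n,p in [('deckfar',[(-.033,.105,.033),(.033,.105,.033)]),('decknear',[(-.033,-.105,.033)]),('pegc',[(0,.08,.091)]),('pegc base',[(-.012,.092,.033),(.012,.092,.033)])]:
    for q in p: print(n,q,np.round((proj(a,T2(car,q))-[175,170]+.5)*10-.5),np.round((proj(b,T2(car,q))-[295,135]+.5)*10-.5))
```

```text
rail far corners (0.045, -0.08, 0.01) [303. 791.] [116.   9.]
rail far corners (-0.045, -0.08, 0.01) [ 28. 770.] [397.  42.]
bar@stop (0.019, -0.065, 0.03) [228. 707.] [199.  54.]
bar@stop (-0.019, -0.065, 0.03) [111. 698.] [320.  68.]
bar@y-20 (0.019, -0.02, 0.03) [257. 609.] [184. 196.]
bar@y-20 (-0.019, -0.02, 0.03) [143. 601.] [304. 210.]
deckfar (-0.033, 0.105, 0.033) [311. 498.] [136. 269.]
deckfar (0.033, 0.105, 0.033) [113. 484.] [350. 295.]
decknear (-0.033, -0.105, 0.033) [426. 106.] [ 59. 952.]
pegc (0, 0.08, 0.091) [212. 307.] [259. 344.]
pegc base (-0.012, 0.092, 0.033) [256. 467.] [200. 319.]
pegc base (0.012, 0.092, 0.033) [185. 462.] [277. 329.]
```

View pics/o1.png

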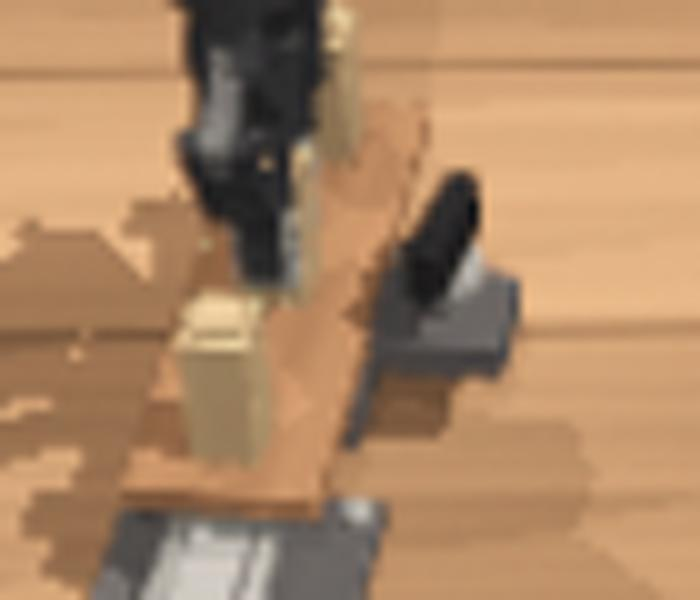

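View pics/o2.png

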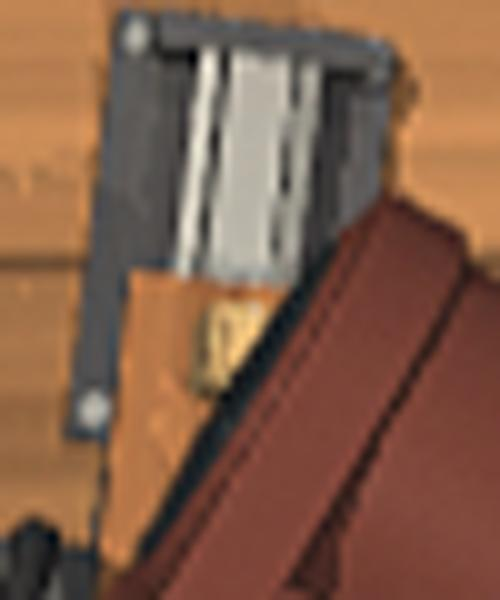

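```bash
python3 -m pendant '{"offset":[[-0.0015,0,0.004],[-0.0015,0,0.0079],[-0.0015,0,0.0079]],"rotation":[[0,0,0.011],[0,0,0.011],[0,0,0.011]],"hand":[255,255,255]}'
python3 - <<'E'
from h import *
st()
a=snap('scene');b=snap('top')
over(a,[],(175,170,245,230),10,'o1.png'); over(b,[],(295,135,345,195),10,'o2.png')
E
```

```text
time_s: 7.72
position: [0.4566, -0.1296, 0.0609]
eef_rot: [0.753, 0.658, -0.0, -0.0]
contact_force: [0.3, 0.3, -6.7]
gripper_width: 0.0233
t 7.72 pos [ 0.4566 -0.1296  0.0609] j [-0.553 -0.246 -0.548  1.27   0.     1.151] F [ 0.3  0.3 -6.7] T [-0.01  0.01 -0.04] w 0.0233
tool x,y,z [[0.133, 0.991, 0.001], [0.991, -0.133, -0.001], [-0.001, 0.001, -1.0]]
```

View pics/o1.png

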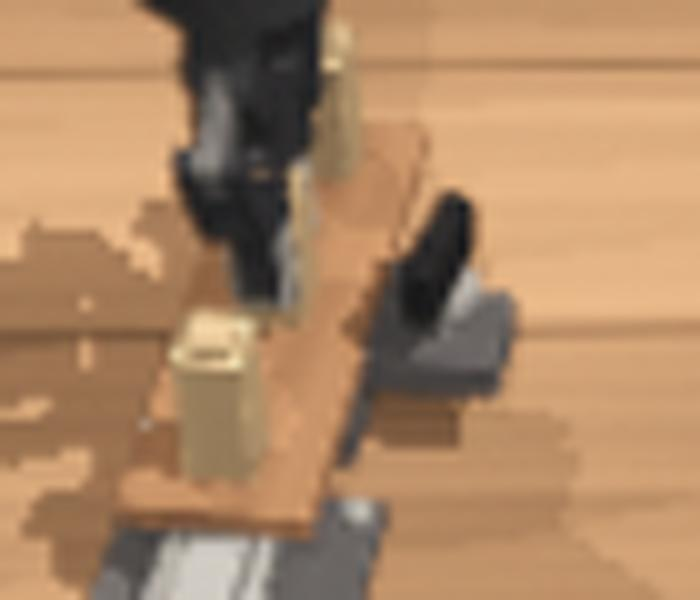

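View pics/o2.png

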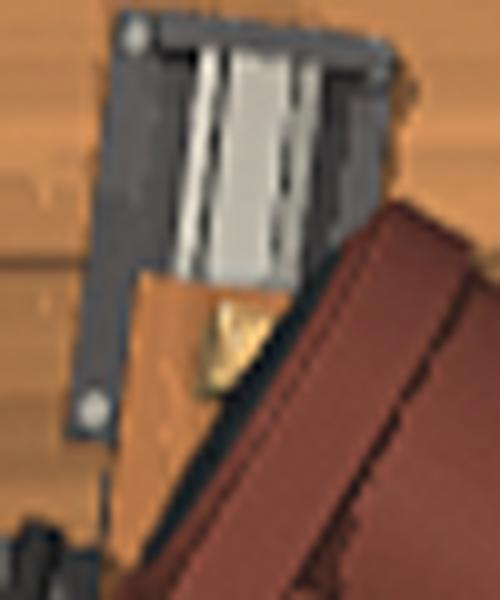

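```bash
python3 -m pendant '{"offset":[[0,0.008,0],[0.0001,0.016,0],[0.0002,0.024,0],[0.0003,0.03,0],[0.0003,0.03,0]],"rotation":[[0,0,0],[0,0,0],[0,0,0],[0,0,0],[0,0,0]],"hand":[255,255,255,255,255]}'
python3 - <<'E'
from h import *
st()
a=snap('scene');b=snap('top')
over(a,[],(175,170,245,230),10,'o1.png'); over(b,[],(295,135,345,195),10,'o2.png')
E
```

```text
time_s: 8.45
position: [0.4871, -0.1335, 0.0614]
eef_rot: [0.753, 0.659, 0.0, -0.0]
contact_force: [-0.3, 0.6, -5.9]
gripper_width: 0.0231
t 8.45 pos [ 0.4871 -0.1335  0.0614] j [-0.527 -0.147 -0.46   1.258  0.     1.177] F [-0.3  0.6 -5.9] T [-0.05 -0.04 -0.05] w 0.0231
tool x,y,z [[0.133, 0.991, 0.0], [0.991, -0.133, -0.0], [-0.0, 0.0, -1.0]]
```

View pics/o1.png

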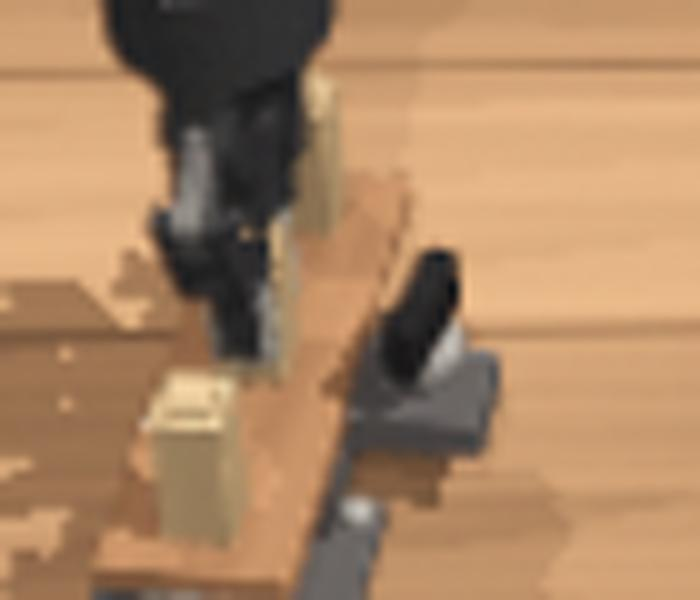

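View pics/o2.png

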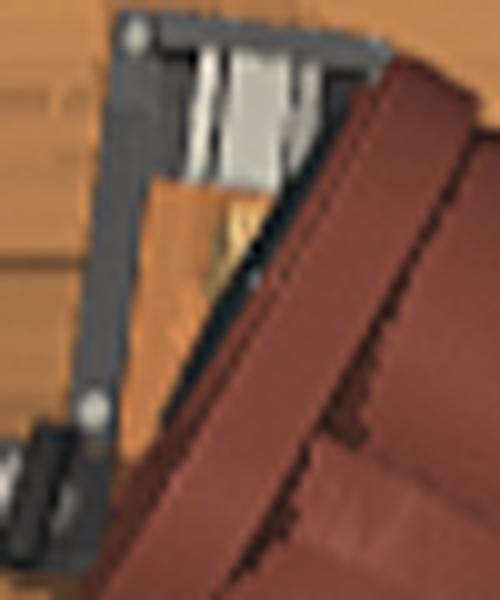

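```bash
python3 -m pendant '{"offset":[[0,0.006,0],[0.0002,0.012,0],[0.0003,0.018,0],[0.0004,0.024,0],[0.0005,0.03,0],[0.0005,0.03,0]],"rotation":[[0,0,0],[0,0,0],[0,0,0],[0,0,0],[0,0,0],[0,0,0]],"hand":[255,255,255,255,255,255]}'
python3 - <<'E'
from h import *
st()
E
```

```text
time_s: 9.3
position: [0.5171, -0.1369, 0.0615]
eef_rot: [0.753, 0.659, 0.0, 0.0]
contact_force: [1.8, 2.1, -6.7]
gripper_width: 0.0235
t 9.3 pos [ 0.5171 -0.1369  0.0615] j [-5.040e-01 -5.400e-02 -3.730e-01  1.251e+00  1.000e-03  1.200e+00] F [ 1.8  2.1 -6.7] T [ 0.34 -0.27  0.07] w 0.0235
tool x,y,z [[0.133, 0.991, 0.0], [0.991, -0.133, 0.0], [0.001, 0.0, -1.0]]
```

```bash
python3 -m pendant '{"offset":[[0.0004,0.006,0],[0.0006,0.012,0],[0.0007,0.018,0],[0.0008,0.024,0],[0.0009,0.03,0],[0.001,0.036,0],[0.001,0.04,0],[0.001,0.04,0]],"rotation":[[0,0,0],[0,0,0],[0,0,0],[0,0,0],[0,0,0],[0,0,0],[0,0,0],[0,0,0]],"hand":[255,255,255,255,255,255,255,255]}'
python3 - <<'E'
from h import *
st()
E
```

```text
time_s: 10.3
position: [0.5565, -0.1413, 0.0615]
eef_rot: [0.753, 0.659, 0.0, -0.0]
contact_force: [0.4, -0.3, -5.9]
gripper_width: 0.0232
t 10.3 pos [ 0.5565 -0.1413  0.0615] j [-0.476  0.066 -0.252  1.252  0.     1.228] F [ 0.4 -0.3 -5.9] T [-0.09  0.01 -0.03] w 0.0232
tool x,y,z [[0.133, 0.991, 0.0], [0.991, -0.133, -0.0], [-0.0, 0.0, -1.0]]
```

Free sliding. Continue to the stop, watching the force.

```bash
python3 -m pendant '{"offset":[[0,0.006,0],[0.0001,0.012,0],[0.0002,0.018,0],[0.0003,0.024,0],[0.0003,0.027,0],[0.0003,0.027,0]],"rotation":[[0,0,0],[0,0,0],[0,0,0],[0,0,0],[0,0,0],[0,0,0]],"hand":[255,255,255,255,255,255]}'
python3 - <<'E'
from h import *
st()
E
```

```text
time_s: 11.05
position: [0.5833, -0.1446, 0.0614]
eef_rot: [0.753, 0.659, 0.0, -0.0]
contact_force: [-0.4, -0.5, -6.5]
gripper_width: 0.0234
t 11.05 pos [ 0.5833 -0.1446  0.0614] j [-0.46   0.146 -0.167  1.258  0.     1.243] F [-0.4 -0.5 -6.5] T [-0.04  0.04  0.02] w 0.0234
tool x,y,z [[0.133, 0.991, 0.0], [0.991, -0.133, -0.0], [-0.0, 0.0, -1.0]]
```

```bash
python3 -m pendant '{"offset":[[0,0.003,0.0],[0,0.005,0],[0,0.006,0.0],[0,0.006,0]],"rotation":[[0,0,0],[0,0,0],[0,0,0],[0,0,0]],"hand":[255,255,255,255]}';  python3 -m pendant '{"offset":[[0,0.002,0.0],[0,0.002,0]],"rotation":[[0,0,0],[0,0,0]],"hand":[255,255]}'
```

```text
time_s: 11.55
position: [0.5891, -0.1454, 0.0615]
eef_rot: [0.753, 0.658, 0.0, -0.0]
contact_force: [-0.4, 0.8, -5.7]
gripper_width: 0.0233
time_s: 11.8
position: [0.5904, -0.1455, 0.0614]
eef_rot: [0.753, 0.658, -0.001, -0.001]
contact_force: [-5.0, 0.6, -3.3]
gripper_width: 0.0238
```

```bash
python3 -m pendant '{"offset":[[0,0.001,0.001],[0,0.001,0.002],[0,0.001,0.003],[0,0.001,0.003]],"rotation":[[0,0,0],[0,0,0],[0,0,0],[0,0,0]],"hand":[255,255,255,255]}'
python3 - <<'E'
from h import *
st()
a=snap('scene');
over(a,[],(165,170,255,260),8,'o1.png')
E
```

```text
time_s: 12.3
position: [0.5905, -0.1455, 0.0594]
eef_rot: [0.753, 0.658, -0.001, -0.001]
contact_force: [-14.3, 2.8, 8.5]
gripper_width: 0.0238
t 12.3 pos [ 0.5905 -0.1455  0.0594] j [-4.560e-01  1.730e-01 -1.420e-01  1.259e+00 -1.000e-03  1.248e+00] F [-14.3   2.8   8.5] T [0.53 3.06 0.  ] w 0.0238
tool x,y,z [[0.133, 0.991, -0.0], [0.991, -0.133, -0.003], [-0.003, 0.0, -1.0]]
```

View pics/o1.png

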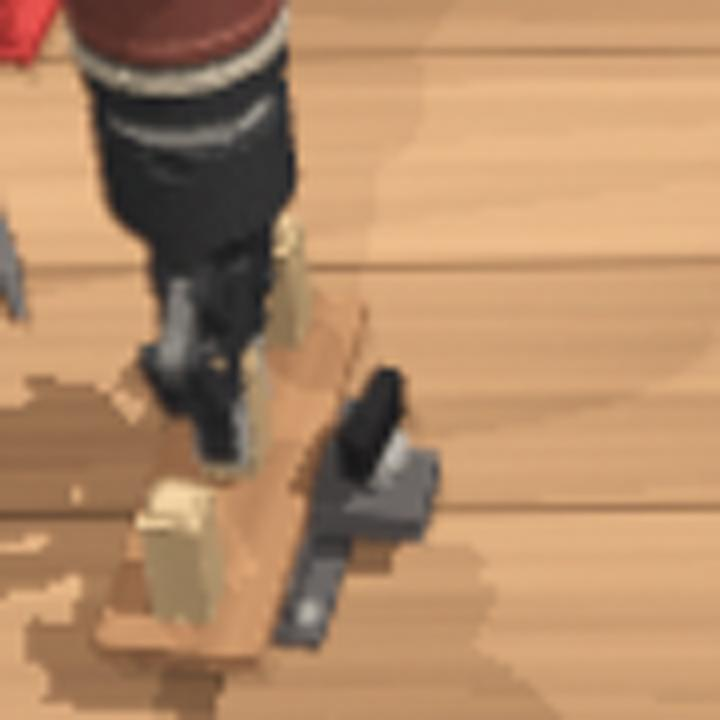

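```bash
python3 -m pendant '{"offset":[[0,0,0],[0,0,0],[0,0,0],[0,0,-0.03],[0,0,-0.08],[0,0,-0.12],[0,0,-0.12]],"rotation":[[0,0,0],[0,0,0],[0,0,0],[0,0,0],[0,0,0],[0,0,0],[0,0,0]],"hand":[100,100,100,100,100,100,100]}'
python3 - <<'E'
from h import *
st()
a=snap('scene');b=snap('top')
over(a,[],(165,170,255,260),8,'o1.png');over(b,[],(270,120,370,220),6,'o2.png')
for q in['knob_grip','peg_a']:
  for cam in('scene','top'):
    print(q,cam,'T',[(np.round(d['at'],1).tolist(),round(d['p'],2)) for d in robot.tip_of(q,cam)][:6])
E
```

```text
time_s: 13.22
position: [0.5941, -0.1467, 0.1828]
eef_rot: [0.753, 0.659, 0.001, 0.003]
contact_force: [-0.3, 0.5, 0.6]
gripper_width: 0.052
t 13.22 pos [ 0.5941 -0.1467  0.1828] j [-0.456  0.127  0.034  1.471  0.     1.248] F [-0.3  0.5  0.6] T [ 0.01 -0.01  0.03] w 0.052
tool x,y,z [[0.133, 0.991, -0.002], [0.991, -0.133, 0.007], [0.006, -0.003, -1.0]]
knob_grip scene T [([210.6, 223.0], 0.59)]
knob_grip top T []
peg_a scene T [([192.9, 212.6], 0.96), ([197.3, 199.9], 0.8), ([186.8, 230.9], 0.71)]
peg_a top T [([319.8, 152.4], 0.82), ([324.9, 123.6], 0.8)]
```

View pics/o1.png

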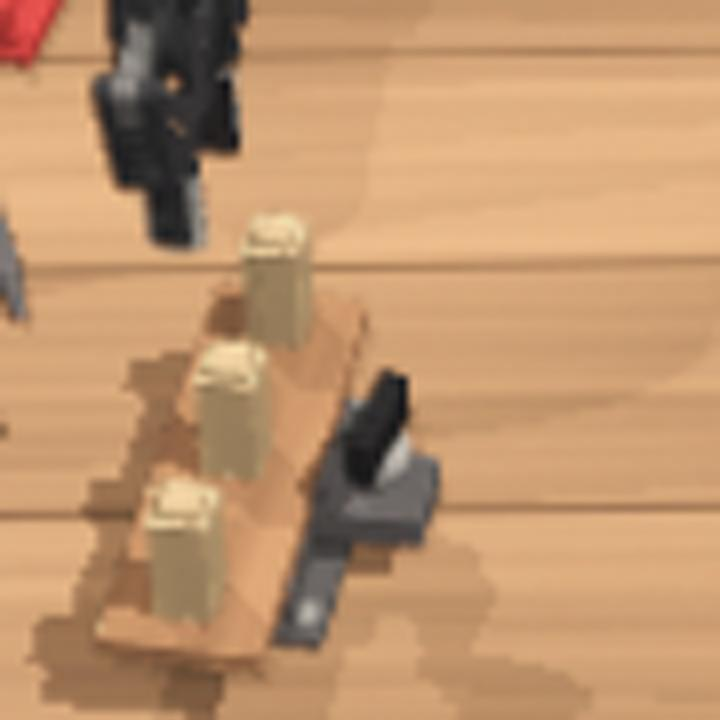

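View pics/o2.png

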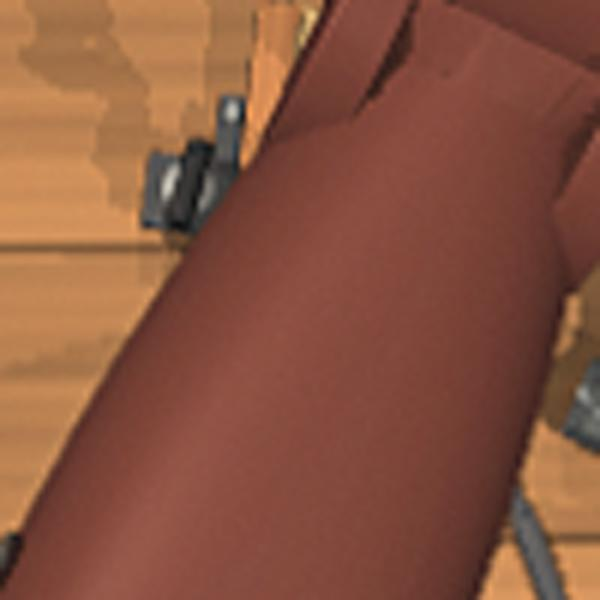

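Run:
```python
from h import *
plan([.5965,-.087,.15],(0,0,-1),(.292,.956,0))
```

```text
offset [0.0586, -0.0026, 0.027] rot [-0.0012, -0.0022, -1.4076] | dist mm 65 deg 80.6
```

```bash
python3 -m pendant '{"offset":[[0.02,-0.001,0],[0.04,-0.002,0.01],[0.0586,-0.0026,0.02],[0.0586,-0.0026,0.02],[0.0586,-0.0026,0.02],[0.0586,-0.0026,0.02],[0.0586,-0.0026,0.027],[0.0586,-0.0026,0.027],[0.0586,-0.0026,0.027],[0.0586,-0.0026,0.027]],"rotation":[[0,0,-0.17],[0,0,-0.34],[0,0,-0.51],[0,0,-0.68],[0,0,-0.85],[0,0,-1.02],[0,0,-1.19],[0,0,-1.36],[0,0,-1.4076],[0,0,-1.4076]],"hand":[140,150,150,150,150,150,150,150,150,150]}'
python3 - <<'E'
from h import *
st()
plan([.5965,-.087,.06],(0,0,-1),(.292,.956,0))
a=snap('scene')
over(a,[],(165,150,265,250),7,'o1.png')
print([(proj(a,p)-[165,150])*7 for p in ([.5965,-.087,.084],robot.sense()['position'])])
E
```

```text
time_s: 14.78
position: [0.5968, -0.0872, 0.1506]
eef_rot: [0.148, 0.989, 0.0, -0.001]
contact_force: [0.6, -0.3, -0.2]
gripper_width: 0.0355
t 14.78 pos [ 0.5968 -0.0872  0.1506] j [-0.362  0.115 -0.037  1.42   0.    -0.065] F [ 0.6 -0.3 -0.2] T [ 0.03  0.04 -0.05] w 0.0355
tool x,y,z [[-0.956, 0.292, 0.001], [0.292, 0.956, 0.0], [-0.001, 0.001, -1.0]]
offset [0.0002, 0.0001, 0.0906] rot [0.0002, -0.0013, -0.0004] | dist mm 91 deg 0.1
[array([320.0991809 , 484.64435384]), array([308.42410033, 373.45869157])]
```

View pics/o1.png

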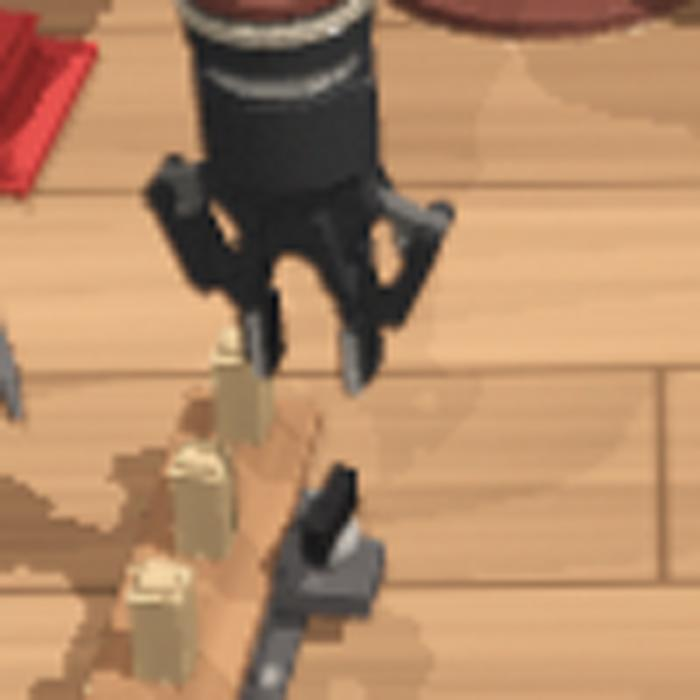

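```bash
python3 -m pendant '{"offset":[[0,0.0015,0.03],[0,0.0015,0.06],[0,0.0015,0.08],[0,0.0015,0.0906],[0,0.0015,0.0906],[0,0.0015,0.0906],[0,0.0015,0.0906],[0,0.0015,0.0906]],"rotation":[[0,0,0],[0,0,0],[0,0,0],[0,0,0],[0,0,0],[0,0,0],[0,0,0],[0,0,0]],"hand":[150,150,150,150,150,190,230,230]}'
python3 - <<'E'
from h import *
st()
a=snap('scene')
over(a,[],(165,150,265,250),7,'o1.png')
E
```

```text
time_s: 15.82
position: [0.5985, -0.0865, 0.0626]
eef_rot: [0.148, 0.989, -0.001, 0.001]
contact_force: [-0.8, -0.3, 5.4]
gripper_width: 0.013
t 15.82 pos [ 0.5985 -0.0865  0.0626] j [-3.590e-01  1.540e-01 -1.570e-01  1.258e+00 -1.000e-03 -6.300e-02] F [-0.8 -0.3  5.4] T [-0.37  0.53 -0.07] w 0.013
tool x,y,z [[-0.956, 0.292, -0.002], [0.292, 0.956, -0.001], [0.002, -0.001, -1.0]]
```

View pics/o1.png

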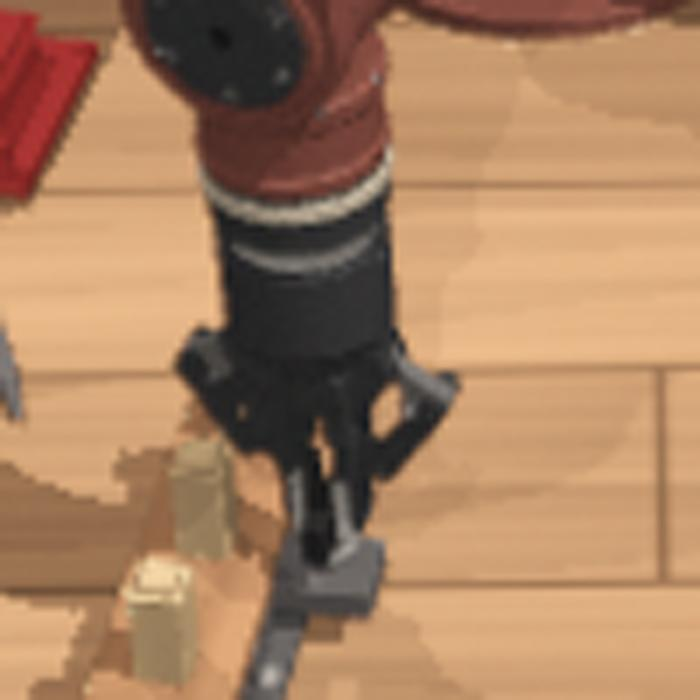

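```bash
python3 -m pendant '{"offset":[[0,0,-0.001],[0,0,-0.001],[0,0,-0.001],[0,0,-0.001],[0,0,-0.001],[0,0,-0.001],[0,0,-0.001],[0,0,-0.001],[0,0,-0.001],[0,0,-0.001]],"rotation":[[0,0,0.13],[0,0,0.26],[0,0,0.39],[0,0,0.52],[0,0,0.65],[0,0,0.78],[0,0,0.91],[0,0,1.04],[0,0,1.17],[0,0,1.3]],"hand":[240,240,240,240,240,240,240,240,240,240]}'
python3 - <<'E'
from h import *
st()
E
```

```text
time_s: 17.12
position: [0.5989, -0.0869, 0.0635]
eef_rot: [0.718, 0.696, 0.0, 0.002]
contact_force: [-0.3, -2.9, 3.0]
gripper_width: 0.0128
t 17.12 pos [ 0.5989 -0.0869  0.0635] j [-3.590e-01  1.530e-01 -1.550e-01  1.259e+00 -1.000e-03  1.242e+00] F [-0.3 -2.9  3. ] T [-0.85 -0.26  0.02] w 0.0128
tool x,y,z [[0.03, 1.0, -0.002], [1.0, -0.03, 0.003], [0.003, -0.002, -1.0]]
```

```bash
python3 -m pendant '{"offset":[[0,0,0],[0,0,0]],"rotation":[[0,0,0.05],[0,0,0.07]],"hand":[240,240]}'; python3 -c "
from h import *
st()";python3 -m pendant '{"offset":[[0,0,0],[0,0,0]],"rotation":[[0,0,0.04],[0,0,0.04]],"hand":[240,240]}'; python3 -c "
from h import *
st()"
```

```text
time_s: 17.38
position: [0.5988, -0.0869, 0.0634]
eef_rot: [0.74, 0.672, 0.0, 0.002]
contact_force: [0.4, -4.2, 4.7]
gripper_width: 0.0129
t 17.38 pos [ 0.5988 -0.0869  0.0634] j [-3.590e-01  1.530e-01 -1.560e-01  1.259e+00 -1.000e-03  1.308e+00] F [ 0.4 -4.2  4.7] T [-1.19 -0.38  0.02] w 0.0129
tool x,y,z [[0.096, 0.995, -0.002], [0.995, -0.096, 0.003], [0.003, -0.002, -1.0]]
time_s: 17.62
position: [0.5986, -0.0867, 0.0631]
eef_rot: [0.753, 0.658, 0.0, 0.001]
contact_force: [0.5, -3.7, 5.5]
gripper_width: 0.0127
t 17.62 pos [ 0.5986 -0.0867  0.0631] j [-3.590e-01  1.540e-01 -1.560e-01  1.259e+00 -1.000e-03  1.347e+00] F [ 0.5 -3.7  5.5] T [-1.19 -0.14 -0.07] w 0.0127
tool x,y,z [[0.135, 0.991, -0.001], [0.991, -0.135, 0.002], [0.002, -0.002, -1.0]]
```

```bash
for i in 1; do python3 -m pendant '{"offset":[[0,0,0],[0,0,0]],"rotation":[[0,0,0.05],[0,0,0.05]],"hand":[240,240]}' >/dev/null; python3 -c "
from h import *
st()";python3 -m pendant '{"offset":[[0,0,0],[0,0,0]],"rotation":[[0,0,0.05],[0,0,0.05]],"hand":[240,240]}'>/dev/null; python3 -c "
from h import *
st()";done
```

```text
t 17.88 pos [ 0.5987 -0.0867  0.0631] j [-3.590e-01  1.540e-01 -1.560e-01  1.259e+00 -1.000e-03  1.396e+00] F [ 1.6 -3.4  5.4] T [-1.29 -0.37  0.94] w 0.0125
tool x,y,z [[0.183, 0.983, -0.001], [0.983, -0.183, 0.002], [0.002, -0.002, -1.0]]
t 18.12 pos [ 0.5988 -0.0868  0.0632] j [-3.590e-01  1.540e-01 -1.560e-01  1.258e+00 -1.000e-03  1.445e+00] F [ 1.4 -5.2  5. ] T [-1.52 -0.37  1.71] w 0.0126
tool x,y,z [[0.231, 0.973, -0.001], [0.973, -0.231, 0.003], [0.002, -0.002, -1.0]]
```

```bash
python3 -m pendant '{"offset":[[0,0,0],[0,0,0],[0,0,0],[0,0,-0.04],[0,0,-0.08],[0,0,-0.13],[0,-0.03,-0.16],[0,-0.09,-0.18],[0,-0.15,-0.18],[0,-0.15,-0.18]],"rotation":[[0,0,0],[0,0,0],[0,0,0],[0,0,0],[0,0,0],[0,0,0],[0,0,0],[0,0,0],[0,0,0],[0,0,0]],"hand":[170,150,150,150,150,150,100,60,60,60]}'
python3 - <<'E'
from h import *
st()
a=snap('scene','s6.png');b=snap('top','t6.png')
over(a,[],(165,170,255,260),8,'o1.png');over(b,[],(270,100,370,200),6,'o2.png')
for q in['cup_1','cup_1_rim']:
  for cam in('scene','top'):
    print(q,cam,'T',[(np.round(d['at'],1).tolist(),round(d['p'],2)) for d in robot.tip_of(q,cam)][:6])
E
```

```text
time_s: 19.38
position: [0.4489, -0.0496, 0.2424]
eef_rot: [0.785, 0.619, 0.0, 0.0]
contact_force: [0.9, -0.6, -0.1]
gripper_width: 0.0652
t 19.38 pos [ 0.4489 -0.0496  0.2424] j [-0.401 -0.35  -0.303  1.617  0.     1.405] F [ 0.9 -0.6 -0.1] T [-0.02 -0.05 -0.02] w 0.0652
tool x,y,z [[0.233, 0.972, -0.0], [0.972, -0.233, 0.001], [0.001, -0.0, -1.0]]
cup_1 scene T [([332.3, 199.9], 0.76), ([339.4, 229.8], 0.71), ([142.6, 208.6], 0.7), ([384.5, 247.4], 0.69), ([342.7, 184.5], 0.62)]
cup_1 top T [([155.4, 237.5], 0.96), ([377.8, 189.5], 0.95), ([174.4, 207.3], 0.88), ([168.5, 154.9], 0.64)]
cup_1_rim scene T []
cup_1_rim top T [([164.3, 208.5], 0.53)]
```

View pics/o1.png

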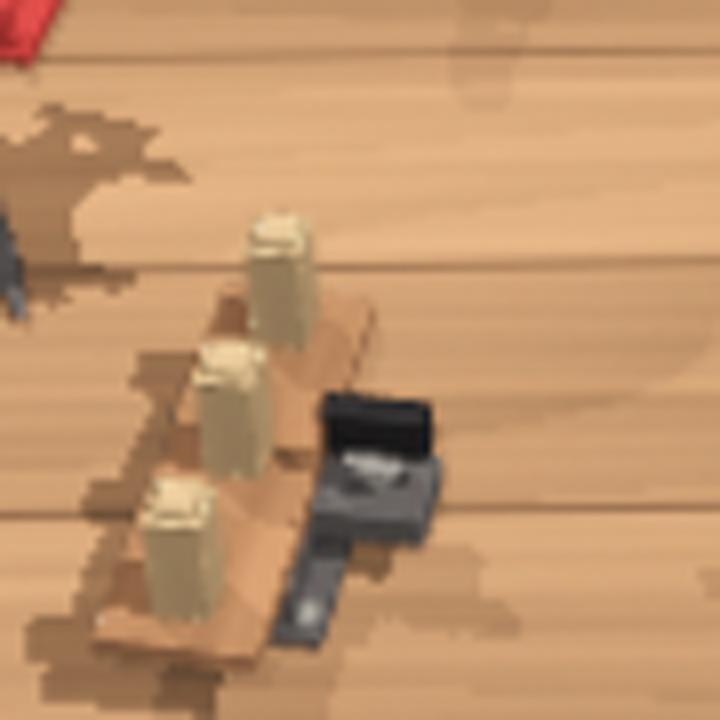

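View pics/t6.png

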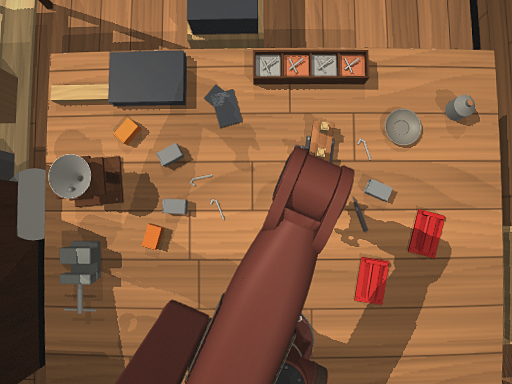

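View pics/s6.png

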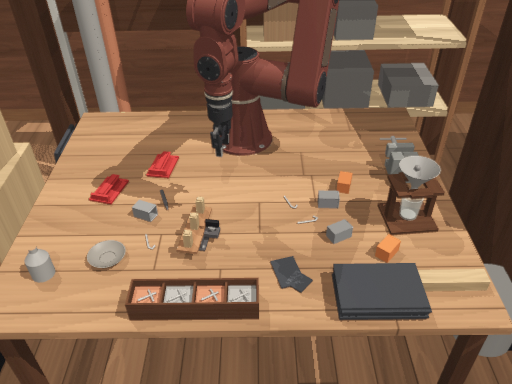

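Run:
```python
import cv2,numpy as np
s=cv2.imread('pics/s6.png');t=cv2.imread('pics/t6.png')
f=8
def cr(im,c,w=22):
    return cv2.resize(im[c[1]-w:c[1]+w,c[0]-w:c[0]+w],None,fx=f,fy=f,interpolation=cv2.INTER_CUBIC)[:350,:350]
A=np.hstack([cr(t,(171,155)),cr(t,(174,207)),cr(t,(378,190))])
B=np.hstack([cr(s,(339,231)),cr(s,(328,200)),cr(s,(144,211))])
cv2.imwrite('pics/cups.png',cv2.resize(np.vstack([A,B]),None,fx=.75,fy=.75,interpolation=cv2.INTER_AREA)); print(A.shape)
```

```text
(350, 1050, 3)
```

View pics/cups.png

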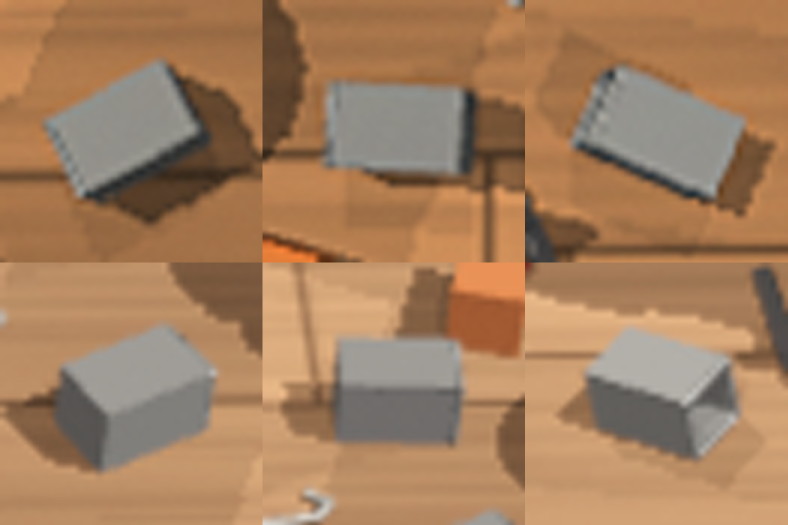

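```bash
cat > cups.py <<'E'
from h import *
np.set_printoptions(precision=4,suppress=True)
a=snap('scene');b=snap('top')
L=[(.035,.022,.044),(.035,-.022,.044),(-.035,.022,.044),(-.035,-.022,.044)]
D={'A':([(82,197),(45,122),(208,132),(163,60)],[(165,62),(213,112),(60,106),(107,152)],(171,155),(339,231),0),
'B':([(325,167),(328,82),(465,175),(465,88)],[(460,77),(460,124),(337,76),(335,126)],(174,207),(328,200),262.5),
'C':([(575,143),(617,65),(717,197),(745,120)],[(735,97),(685,142),(630,65),(588,110)],(378,190),(144,211),525)}
for n,(t,s,ct,cs,o) in D.items():
    ot=[(b,np.array([(u-o+.5)/6-.5+ct[0]-22,(v+.5)/6-.5+ct[1]-22]),l) for (u,v),l in zip(t,L)]
    os=[(a,np.array([(u-o+.5)/6-.5+cs[0]-22,(v+.5)/6-.5+cs[1]-22]),l) for (u,v),l in zip(s,L)]
    for oo in (ot,os,ot+os):
        p,r=fitpose(oo,[.6,.0,1.6]); print(n,p,np.degrees(p[2]),'rms',np.sqrt((r**2).mean()))
E
python3 cups.py
```

```text
A [0.593  0.323  2.0561] 117.80663431796803 rms 0.3676489614920534
A [0.595  0.3246 2.0563] 117.81976437864657 rms 0.23299654755382457
A [0.5936 0.3239 2.0556] 117.77972019685492 rms 0.41155298373624555
B [0.4306 0.3077 1.5279] 87.5404135570882 rms 0.33850599464603465
B [0.4319 0.3084 1.4972] 85.78368816120276 rms 0.4212139580975637
B [0.4309 0.3081 1.5189] 87.02608998872502 rms 0.42749196645872883
C [ 0.4789 -0.3273  1.1672] 66.87299229986253 rms 0.7877078298225922
C [ 0.4806 -0.3267  1.1272] 64.58302840901356 rms 0.292694086185001
C [ 0.4793 -0.3269  1.1518] 65.99129178369256 rms 0.6277995450294337
```

```bash
cat >> h.py <<'E'
TH=np.radians(50)
def grasp(p,back=0.,gz=.027,gd=-.015,fo=.022,th=TH):
    m=np.array([np.cos(p[2]),np.sin(p[2]),0]);Z=np.array([0,0,1.])
    t=-np.sin(th)*Z+np.cos(th)*m; y=-np.cross(Z,m)
    G=np.array([p[0],p[1],gz])+gd*m
    return G+(fo-back)*t,t,y
def place(peg,dang,up=0.,side=0.,gz=.095,gs=.005,fo=.022,th=TH,back=0.):
    d=np.array([np.cos(dang),np.sin(dang),0]);Z=np.array([0,0,1.])
    t=-np.cos(th)*Z+np.sin(th)*d; y=np.cross(Z,d)
    G=np.array([peg[0],peg[1],gz+up])-gs*d
    return G+(fo-back)*t,t,y
E
python3 - <<'E'
from h import *
C=[.4793,-.3269,np.radians(66)]
for bk in(.09,0): 
    g=grasp(C,bk);print(g);plan(*g)
E
```

```text
(array([ 0.45542067, -0.38053385,  0.07909102]), array([ 0.26144527,  0.5872157 , -0.76604444]), array([ 0.91354546, -0.40673664, -0.        ]))
offset [-0.3196, 0.0801, 0.1622] rot [-0.0652, 0.6959, 0.1753] | dist mm 367 deg 41.3
(array([ 0.47895075, -0.32768444,  0.01014702]), array([ 0.26144527,  0.5872157 , -0.76604444]), array([ 0.91354546, -0.40673664, -0.        ]))
offset [-0.2628, 0.0907, 0.2311] rot [-0.0652, 0.6959, 0.1753] | dist mm 362 deg 41.3
```

```bash
python3 -m pendant '{"offset":[[-0.05,0.01,0],[-0.1,0.02,0],[-0.15,0.04,0.01],[-0.2,0.05,0.03],[-0.25,0.06,0.06],[-0.29,0.07,0.09],[-0.31,0.08,0.11],[-0.3196,0.0801,0.12],[-0.3196,0.0801,0.12],[-0.3196,0.0801,0.12]],"rotation":[[-0.006,0.07,0.0175],[-0.013,0.14,0.035],[-0.0195,0.21,0.0525],[-0.026,0.28,0.07],[-0.0325,0.35,0.0875],[-0.039,0.42,0.105],[-0.0455,0.49,0.1225],[-0.052,0.56,0.14],[-0.0652,0.6959,0.1753],[-0.0652,0.6959,0.1753]],"hand":[60,60,60,60,60,60,60,60,60,60]}'
python3 - <<'E'
from h import *
st()
C=[.4793,-.3269,np.radians(66)]
for bk in(.09,0): 
    plan(*grasp(C,bk))
a=snap('scene','s7.png')
over(a,[],(100,130,200,230),7,'o1.png')
E
```

```text
time_s: 21.02
position: [0.4538, -0.3809, 0.118]
eef_rot: [0.788, 0.51, 0.288, -0.188]
contact_force: [-0.0, 0.8, 0.3]
gripper_width: 0.0657
t 21.02 pos [ 0.4538 -0.3809  0.118 ] j [-1.175  0.594  0.318  1.822  0.488  0.684] F [-0.   0.8  0.3] T [-0.6   0.31  0.06] w 0.0657
tool x,y,z [[0.314, 0.696, 0.646], [0.913, -0.409, -0.004], [0.262, 0.59, -0.764]]
offset [-0.0244, 0.0015, 0.0304] rot [-0.0013, -0.0039, -0.0042] | dist mm 39 deg 0.3
offset [-0.0247, 0.0016, 0.1204] rot [-0.0013, -0.0039, -0.0042] | dist mm 123 deg 0.3
```

View pics/o1.png

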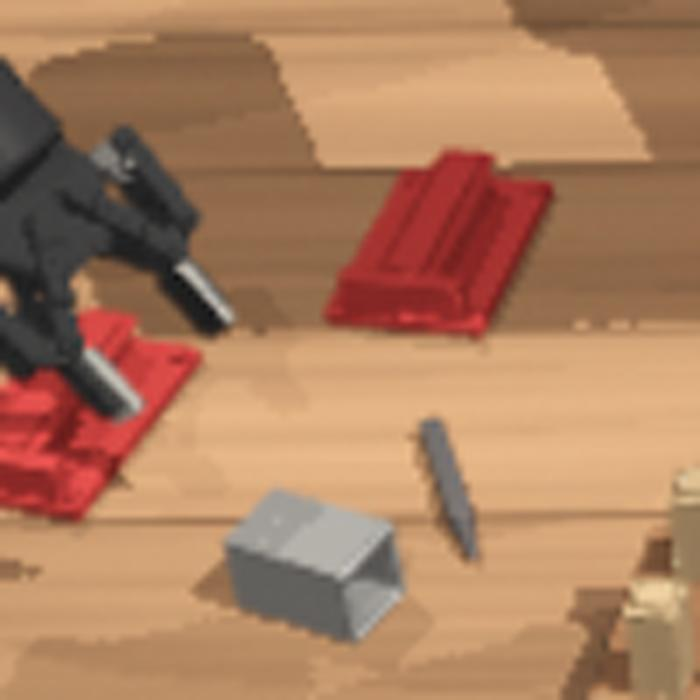

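```bash
python3 -m pendant '{"offset":[[-0.0245,0.0015,0.03],[-0.0245,0.0015,0.05],[-0.0245,0.0015,0.075],[-0.0246,0.0016,0.1],[-0.0247,0.0016,0.1204],[-0.0247,0.0016,0.1204],[-0.0247,0.0016,0.1204]],"rotation":[[0,-0.004,-0.004],[0,-0.004,-0.004],[0,-0.004,-0.004],[0,-0.004,-0.004],[0,-0.004,-0.004],[0,-0.004,-0.004],[0,-0.004,-0.004]],"hand":[60,60,60,60,60,60,60]}'
python3 - <<'E'
from h import *
st()
C=[.4793,-.3269,np.radians(66)]
plan(*grasp(C,0))
a=snap('scene','s7.png')
over(a,[],(100,150,200,250),7,'o1.png')
E
```

```text
time_s: 21.95
position: [0.481, -0.3284, 0.0153]
eef_rot: [0.787, 0.515, 0.285, -0.183]
contact_force: [-0.2, -0.1, -1.0]
gripper_width: 0.0655
t 21.95 pos [ 0.481  -0.3284  0.0153] j [-1.101  0.577  0.111  1.584  0.519  0.753] F [-0.2 -0.1 -1. ] T [-0.61  0.27  0.05] w 0.0655
tool x,y,z [[0.307, 0.706, 0.638], [0.915, -0.403, 0.006], [0.261, 0.582, -0.77]]
offset [-0.0034, -0.0022, 0.0038] rot [0.0019, 0.0066, 0.0069] | dist mm 6 deg 0.6
```

View pics/o1.png

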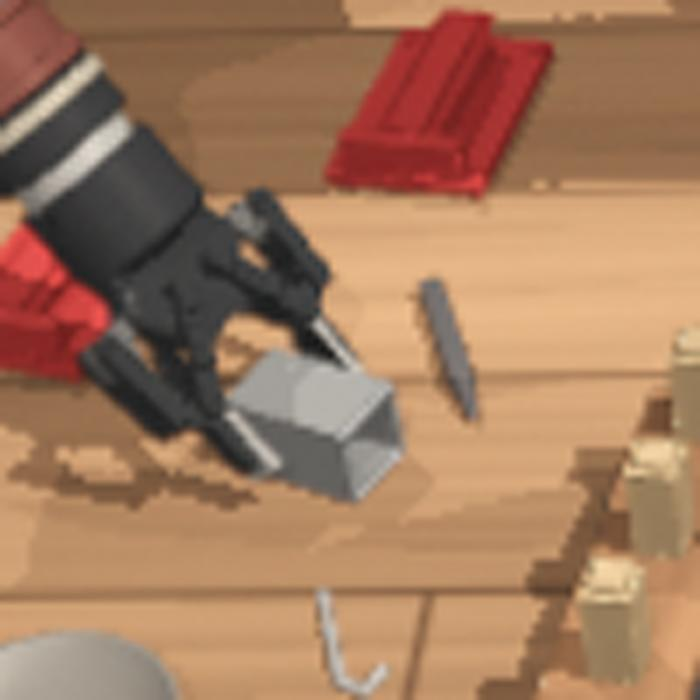

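```bash
python3 -m pendant '{"offset":[[-0.003,-0.002,0.002],[-0.003,-0.002,0.002],[-0.003,-0.002,0.002],[-0.003,-0.002,0.002],[-0.003,-0.002,0.002],[-0.003,-0.002,0.002]],"rotation":[[0,0,0.007],[0,0,0.007],[0,0,0.007],[0,0,0.007],[0,0,0.007],[0,0,0.007]],"hand":[60,110,150,200,255,255]}'
python3 - <<'E'
from h import *
st()
a=snap('scene','s7.png')
over(a,[],(100,150,200,250),7,'o1.png')
E
```

```text
time_s: 22.75
position: [0.4783, -0.328, 0.0104]
eef_rot: [0.789, 0.511, 0.285, -0.185]
contact_force: [-1.2, -1.8, 2.3]
gripper_width: 0.0433
t 22.75 pos [ 0.4783 -0.328   0.0104] j [-1.105  0.58   0.104  1.579  0.519  0.757] F [-1.2 -1.8  2.3] T [-0.52  0.25  0.05] w 0.0433
tool x,y,z [[0.315, 0.701, 0.64], [0.913, -0.409, -0.0], [0.261, 0.584, -0.769]]
```

View pics/o1.png

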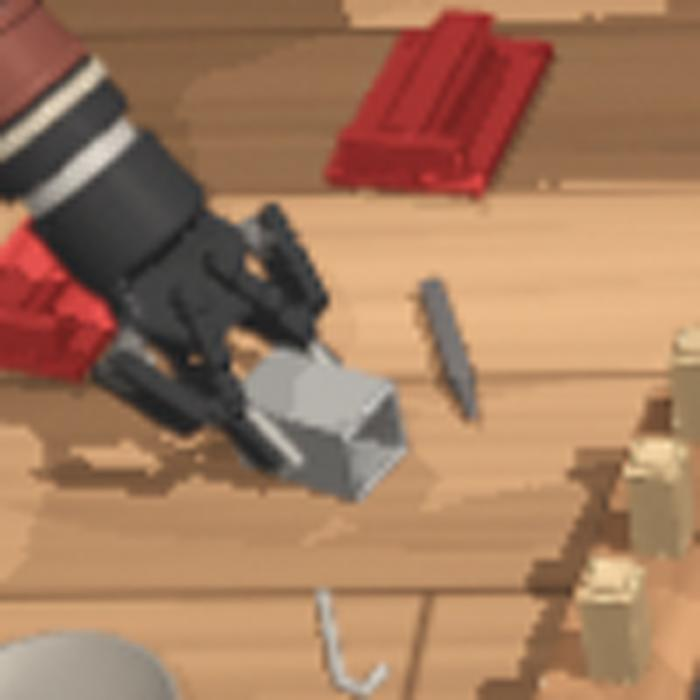

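Run:
```python
from h import *
np.set_printoptions(precision=4,suppress=True)
a=snap('scene')
S=lambda U,V:np.array([(U+.5)/8-.5+165,(V+.5)/8-.5+170])
o=[(a,S(281,232),(0,-.08,.091)),(a,S(232,363),(0,0,.091)),(a,S(182,497),(0,.08,.091)),(a,S(93,640),(.033,.105,.033)),(a,S(258,658),(-.033,.105,.033)),(a,S(375,305),(-.033,-.105,.033))]
p,r=fitpose(o,[.589,-.144,-1.69],z0=.012);print(p,np.degrees(p[2]));print(r)
pa=T2([*p,.012],(0,-.08,.0));print(pa)
s=robot.sense();C=R.from_quat(s['eef_rot']);print('up .14 in tool',C.inv().apply([0,0,.14]))
```

```text
[ 0.5934 -0.1407 -1.7245] -98.80912496816941
[[-0.295  -0.3812]
 [-0.2132 -0.6006]
 [-0.515   0.1648]
 [ 0.0913  0.4747]
 [ 0.3382  0.3855]
 [ 0.6942 -0.2759]]
[ 0.5143 -0.1285  0.012 ]
up .14 in tool [ 0.0895 -0.0001 -0.1076]
```

```bash
python3 -m pendant '{"offset":[[0.02,0,-0.024],[0.045,0,-0.054],[0.07,0,-0.084],[0.0895,0,-0.1076],[0.0895,0,-0.1076],[0.0895,0,-0.1076]],"rotation":[[0,0,0],[0,0,0],[0,0,0],[0,0,0],[0,0,0],[0,0,0]],"hand":[255,255,255,255,255,255]}'
python3 - <<'E'
from h import *
st()
g=place([.512,-.1305],np.radians(-98),up=.08);print(g);plan(*g)
a=snap('scene','s7.png')
over(a,[],(100,130,200,230),7,'o1.png')
E
```

```text
time_s: 23.6
position: [0.4781, -0.3275, 0.149]
eef_rot: [0.789, 0.511, 0.285, -0.186]
contact_force: [-0.4, 0.4, -1.2]
gripper_width: 0.0434
t 23.6 pos [ 0.4781 -0.3275  0.149 ] j [-1.105  0.463  0.211  1.804  0.518  0.757] F [-0.4  0.4 -1.2] T [-0.71  0.32  0.03] w 0.0434
tool x,y,z [[0.315, 0.701, 0.64], [0.913, -0.409, -0.002], [0.26, 0.585, -0.768]]
(array([ 0.51035038, -0.14223763,  0.16085867]), array([-0.10661278, -0.75858935, -0.64278761]), array([ 0.99026807, -0.1391731 ,  0.        ]))
offset [0.1476, -0.0463, 0.1076] rot [-0.0296, -1.5563, -0.3107] | dist mm 188 deg 90.9
```

View pics/o1.png

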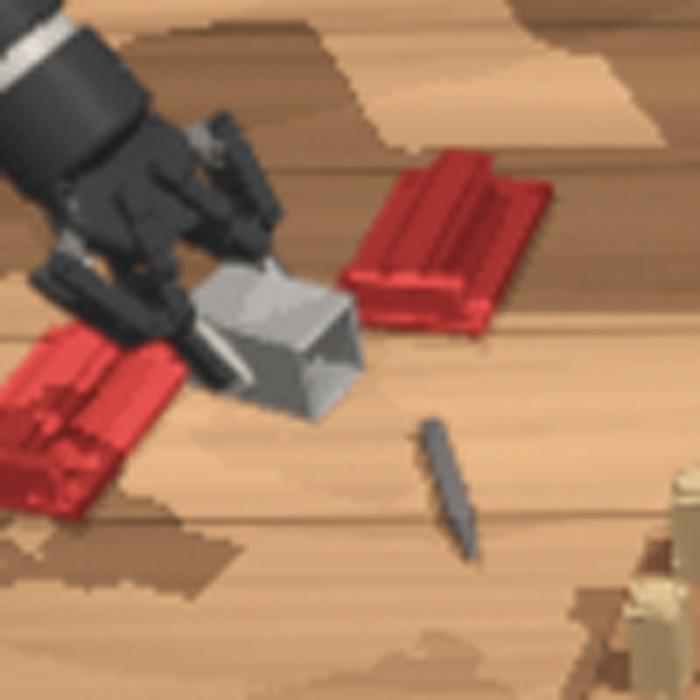

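```bash
python3 -m pendant '{"offset":[[0.01,0,-0.012],[0.02,0,-0.024],[0.0256,0,-0.0307],[0.0256,0,-0.0307],[0.0256,0,-0.0307],[0.0256,0,-0.0307],[0.0256,0,-0.0307],[0.0256,0,-0.0307],[0.0256,0,-0.0307],[0.0256,0,-0.0307]],"rotation":[[-0.003,-0.156,-0.031],[-0.006,-0.312,-0.062],[-0.009,-0.468,-0.093],[-0.012,-0.624,-0.124],[-0.015,-0.78,-0.155],[-0.018,-0.936,-0.186],[-0.021,-1.092,-0.217],[-0.024,-1.248,-0.248],[-0.027,-1.404,-0.279],[-0.0296,-1.5563,-0.3107]],"hand":[255,255,255,255,255,255,255,255,255,255]}';  python3 -m pendant '{"offset":[[0,0,0],[0,0,0]],"rotation":[[0,0,0],[0,0,0]],"hand":[255,255]}'
python3 - <<'E'
from h import *
st()
g=place([.512,-.1305],np.radians(-98),up=.08);plan(*g)
a=snap('scene','s7.png')
over(a,[],(100,130,200,230),7,'o1.png')
E
```

```text
time_s: 24.9
position: [0.478, -0.327, 0.1889]
eef_rot: [0.683, 0.594, -0.321, 0.278]
contact_force: [-0.8, -0.3, -1.6]
gripper_width: 0.0436
time_s: 25.15
position: [0.4783, -0.3278, 0.1897]
eef_rot: [0.685, 0.595, -0.318, 0.277]
contact_force: [0.2, -0.2, -0.4]
gripper_width: 0.0436
t 25.15 pos [ 0.4783 -0.3278  0.1897] j [-0.442 -0.254 -0.531  0.954 -0.819  1.121] F [ 0.2 -0.2 -0.4] T [ 0.87 -0.12  0.01] w 0.0436
tool x,y,z [[0.091, 0.638, -0.765], [0.99, -0.14, 0.001], [-0.106, -0.757, -0.644]]
offset [0.1434, 0.0057, -0.1254] rot [0.0001, -0.0019, -0.0009] | dist mm 191 deg 0.1
```

View pics/o1.png

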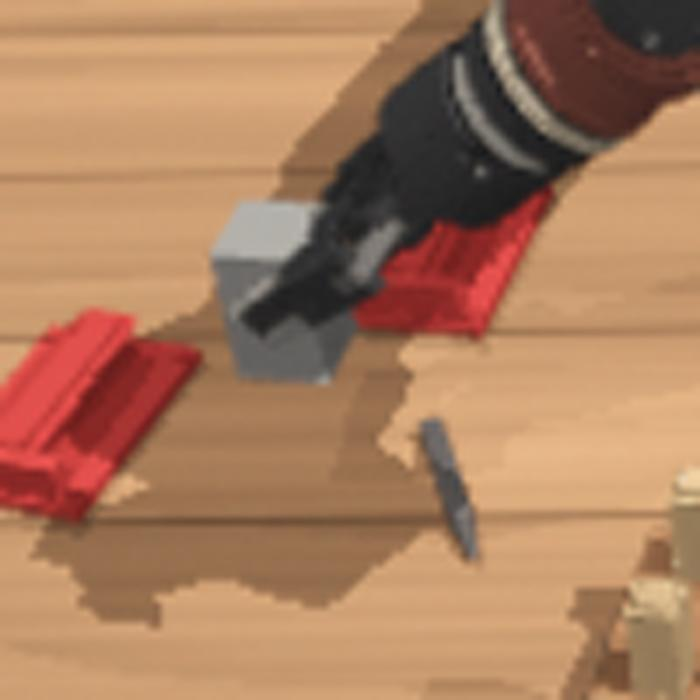

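```bash
python3 -m pendant '{"offset":[[0.036,0.0015,-0.031],[0.072,0.003,-0.062],[0.108,0.0045,-0.093],[0.1434,0.0057,-0.1254],[0.1434,0.0057,-0.1254],[0.1434,0.0057,-0.1254]],"rotation":[[0,0,0],[0,0,0],[0,0,0],[0,0,0],[0,0,0],[0,0,0]],"hand":[255,255,255,255,255,255]}';  python3 - <<'E'
from h import *
st()
g=place([.512,-.1305],np.radians(-98),up=.08);plan(*g)
a=snap('scene','s7.png');b=snap('top','t7.png')
over(a,[],(150,150,250,250),7,'o1.png');over(b,[],(270,100,370,200),6,'o2.png')
E
```

```text
time_s: 25.95
position: [0.5109, -0.143, 0.1614]
eef_rot: [0.685, 0.594, -0.319, 0.278]
contact_force: [0.2, -1.2, -1.0]
gripper_width: 0.0436
t 25.95 pos [ 0.5109 -0.143   0.1614] j [-0.079  0.029 -0.307  1.307 -0.87   1.667] F [ 0.2 -1.2 -1. ] T [ 0.88 -0.1  -0.07] w 0.0436
tool x,y,z [[0.092, 0.636, -0.766], [0.99, -0.141, 0.002], [-0.106, -0.759, -0.643]]
offset [0.0009, -0.0006, -0.0002] rot [0.0002, -0.0, -0.0024] | dist mm 1 deg 0.1
```

View pics/o1.png

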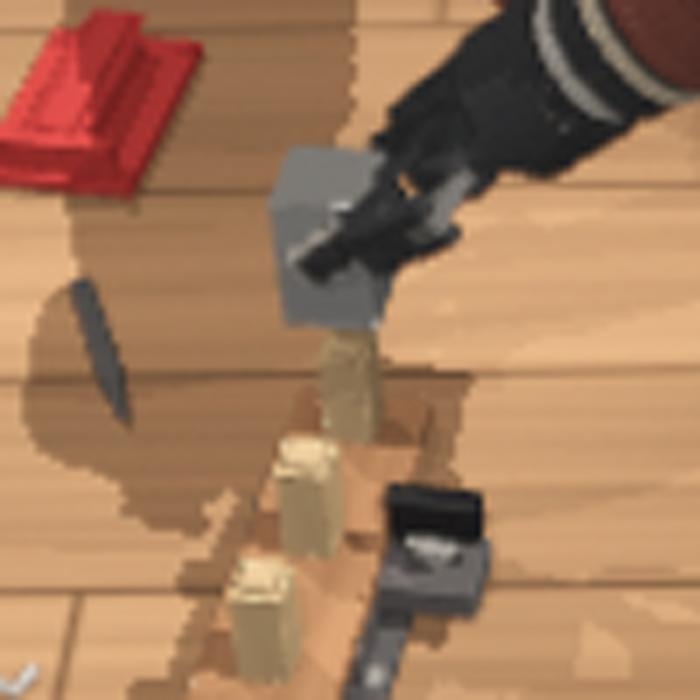

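View pics/o2.png

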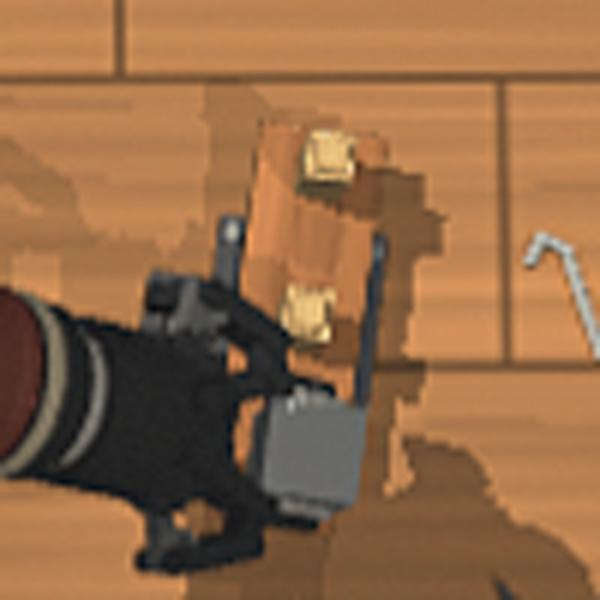

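Run:
```python
from h import *
np.set_printoptions(precision=4,suppress=True)
b=snap('top');a=snap('scene')
t=lambda U,V:((U+.5)/6-.5+270,(V+.5)/6-.5+100)
s=lambda U,V:((U+.5)/7-.5+150,(V+.5)/7-.5+150)
print('cup top',at_z(b,t(315,452),.195), at_z(a,s(332,180),.195))
pc=at_z(b,t(330,155),.103);pb=at_z(b,t(306,312),.103);print('c,b,a',pc,pb,2*pb-pc)
pc=at_z(a,s(265,578),.103);pb=at_z(a,s(310,456),.103);print('scene c,b,a',pc,pb,2*pb-pc)
```

```text
cup top [ 0.5117 -0.1314  0.195 ] [ 0.5112 -0.1282  0.195 ]
c,b,a [ 0.6674 -0.1532  0.103 ] [ 0.5889 -0.1401  0.103 ] [ 0.5105 -0.127   0.103 ]
scene c,b,a [ 0.6737 -0.1509  0.103 ] [ 0.5952 -0.139   0.103 ] [ 0.5167 -0.127   0.103 ]
```

Run:
```python
from h import *
s=robot.sense();C=R.from_quat(s['eef_rot']);
for v in([.002,.0025,0],[.002,.0025,-.045],[.002,.0025,-.08]): print(np.round(C.inv().apply(v),4))
```

```text
[ 0.0018  0.0016 -0.0021]
[0.0363 0.0015 0.0268]
[0.0631 0.0015 0.0493]
```

```bash
python3 -m pendant '{"offset":[[0.0018,0.0016,-0.0021],[0.013,0.0016,0.0075],[0.0245,0.0015,0.017],[0.0363,0.0015,0.0268],[0.0363,0.0015,0.0268]],"rotation":[[0,0,0],[0,0,0],[0,0,0],[0,0,0],[0,0,0]],"hand":[255,255,255,255,255]}';  python3 - <<'E'
from h import *
st()
a=snap('scene','s7.png');b=snap('top','t7.png')
over(a,[],(150,150,250,250),7,'o1.png');over(b,[],(270,100,370,200),6,'o2.png')
E
```

```text
time_s: 26.78
position: [0.511, -0.1396, 0.1137]
eef_rot: [0.684, 0.595, -0.32, 0.277]
contact_force: [-0.4, 0.1, -1.2]
gripper_width: 0.0433
t 26.77 pos [ 0.511  -0.1396  0.1137] j [-0.072  0.081 -0.344  1.228 -0.871  1.676] F [-0.4  0.1 -1.2] T [ 0.9  -0.14  0.02] w 0.0433
tool x,y,z [[0.088, 0.636, -0.767], [0.99, -0.139, -0.002], [-0.108, -0.759, -0.642]]
```

View pics/o1.png

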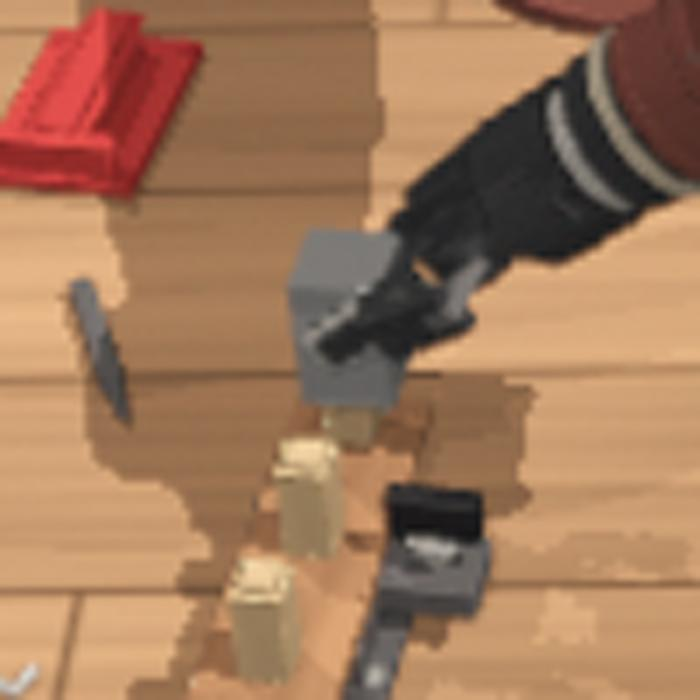

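```bash
python3 -m pendant '{"offset":[[0.0077,0,0.0064],[0.0153,0,0.0128],[0.0215,0,0.018],[0.023,0,0.0193],[0.023,0,0.0193]],"rotation":[[0,0,0],[0,0,0],[0,0,0],[0,0,0],[0,0,0]],"hand":[255,255,255,255,255]}';python3 -m pendant '{"offset":[[0.0015,0,0.0013],[0.0015,0,0.0013]],"rotation":[[0,0,0],[0,0,0]],"hand":[255,255]}'
```

```text
time_s: 27.5
position: [0.5122, -0.1398, 0.0857]
eef_rot: [0.684, 0.594, -0.319, 0.278]
contact_force: [-0.7, -0.1, -1.4]
gripper_width: 0.0429
time_s: 27.75
position: [0.5123, -0.1398, 0.0839]
eef_rot: [0.684, 0.594, -0.319, 0.278]
contact_force: [-0.0, 0.5, -0.3]
gripper_width: 0.0435
```

```bash
python3 -m pendant '{"offset":[[0.0008,0,0.00065],[0.0015,0,0.0013],[0.0015,0,0.0013]],"rotation":[[0,0,0],[0,0,0],[0,0,0]],"hand":[255,255,255]}';python3 -m pendant '{"offset":[[0.0012,0,0.001],[0.0012,0,0.001]],"rotation":[[0,0,0],[0,0,0]],"hand":[255,255]}';  python3 - <<'E'
from h import *
a=snap('scene','s7.png')
over(a,[],(150,150,250,250),7,'o1.png')
E
```

```text
time_s: 28.12
position: [0.5122, -0.1398, 0.0817]
eef_rot: [0.684, 0.594, -0.319, 0.278]
contact_force: [-0.7, 0.5, -0.0]
gripper_width: 0.0437
time_s: 28.38
position: [0.5121, -0.1398, 0.0801]
eef_rot: [0.684, 0.594, -0.319, 0.278]
contact_force: [-0.3, -0.2, -1.7]
gripper_width: 0.0434
```

View pics/o1.png

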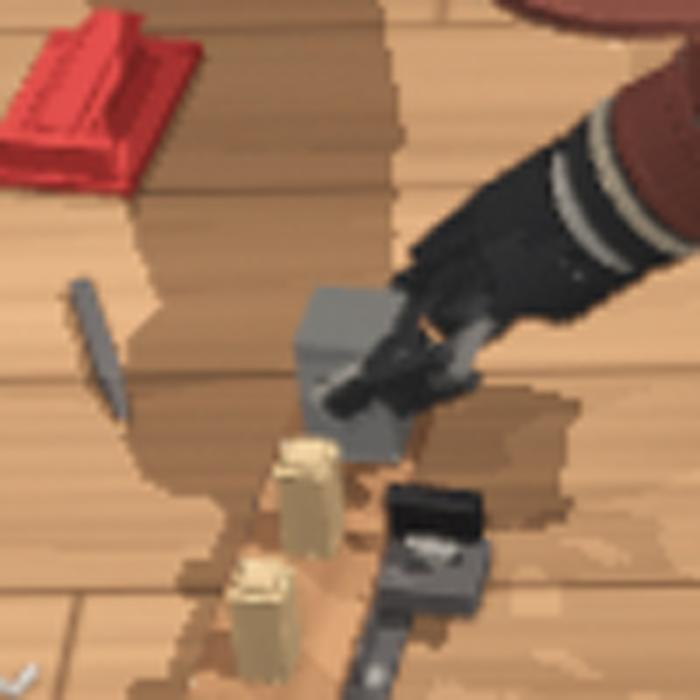

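```bash
python3 -m pendant '{"offset":[[0.0008,0,0.00065],[0.0015,0,0.0013],[0.0015,0,0.0013]],"rotation":[[0,0,0],[0,0,0],[0,0,0]],"hand":[255,255,255]}';python3 -m pendant '{"offset":[[0.0008,0,0.00065],[0.0015,0,0.0013],[0.0015,0,0.0013]],"rotation":[[0,0,0],[0,0,0],[0,0,0]],"hand":[255,255,255]}'
```

```text
time_s: 28.8
position: [0.5123, -0.14, 0.0786]
eef_rot: [0.684, 0.594, -0.319, 0.278]
contact_force: [-1.0, -0.3, 1.2]
gripper_width: 0.0435
time_s: 29.18
position: [0.5125, -0.1402, 0.0785]
eef_rot: [0.683, 0.594, -0.32, 0.279]
contact_force: [-8.2, 5.6, 16.3]
gripper_width: 0.0432
```

```bash
python3 -m pendant '{"offset":[[-0.001,0,-0.001],[-0.001,0,-0.001],[-0.001,0,-0.001],[-0.001,0,-0.02],[-0.001,0,-0.06],[-0.001,0,-0.1],[-0.001,0,-0.14],[-0.001,0,-0.14]],"rotation":[[0,0,0],[0,0,0],[0,0,0],[0,0,0],[0,0,0],[0,0,0],[0,0,0],[0,0,0]],"hand":[70,70,70,70,70,70,70,70]}';  python3 - <<'E'
from h import *
st()
a=snap('scene','s8.png');b=snap('top','t8.png')
over(a,[],(150,150,250,250),7,'o1.png')
for cam in('scene','top'):
    print(cam,'T',[(np.round(d['at'],1).tolist(),round(d['p'],2)) for d in robot.tip_of('cup_1',cam)][:6])
E
```

```text
time_s: 30.18
position: [0.5285, -0.0327, 0.1684]
eef_rot: [0.684, 0.595, -0.318, 0.279]
contact_force: [-0.3, 0.7, -0.6]
gripper_width: 0.062
t 30.18 pos [ 0.5285 -0.0327  0.1684] j [ 0.119  0.244 -0.071  1.547 -0.835  1.959] F [-0.3  0.7 -0.6] T [ 0.75 -0.16  0.04] w 0.062
tool x,y,z [[0.091, 0.636, -0.766], [0.991, -0.137, 0.003], [-0.103, -0.759, -0.643]]
scene T [([329.2, 198.3], 0.77), ([340.7, 231.2], 0.73), ([340.4, 181.6], 0.71), ([200.9, 205.2], 0.69), ([385.0, 245.5], 0.57)]
top T [([312.6, 177.3], 0.7), ([127.1, 131.8], 0.56), ([320.9, 158.4], 0.31)]
```

View pics/o1.png

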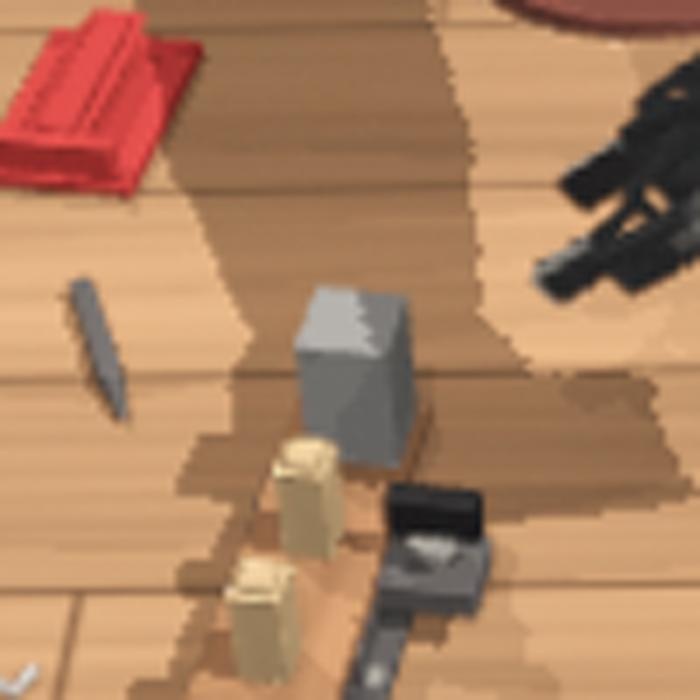

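View pics/t8.png

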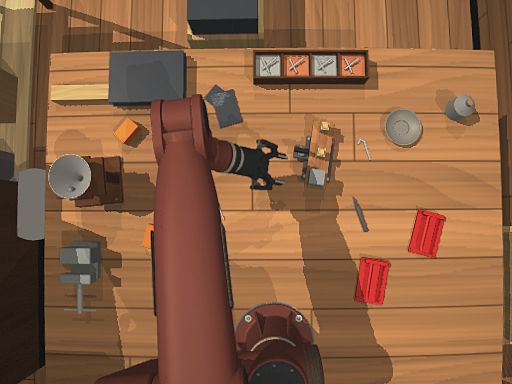

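Run:
```python
from h import *
A=[.5940,.3239,np.radians(117.8)]
g=grasp(A,.12);print(g);plan(*g)
```

```text
(array([0.63037498, 0.25490871, 0.10207236]), array([-0.29978755,  0.56859769, -0.76604444]), array([ 0.88458098,  0.46638664, -0.        ]))
offset [0.2424, 0.0624, -0.1905] rot [-0.0615, 1.5156, -0.6904] | dist mm 315 deg 95.5
```

```bash
python3 -m pendant '{"offset":[[0.02,0.006,-0.022],[0.04,0.012,-0.044],[0.06,0.018,-0.066],[0.08,0.024,-0.088],[0.1,0.03,-0.11],[0.12,0.036,-0.132],[0.14,0.042,-0.154],[0.16,0.048,-0.176],[0.18,0.054,-0.198],[0.204,0.0625,-0.2226]],"rotation":[[-0.006,0.15,-0.069],[-0.012,0.3,-0.138],[-0.018,0.455,-0.207],[-0.025,0.606,-0.276],[-0.031,0.758,-0.345],[-0.037,0.909,-0.414],[-0.043,1.061,-0.483],[-0.049,1.212,-0.552],[-0.055,1.364,-0.621],[-0.0615,1.5156,-0.6904]],"hand":[60,60,60,60,60,60,60,60,60,60]}';  python3 -m pendant '{"offset":[[0,0,0],[0,0,0],[0,0,0]],"rotation":[[0,0,0],[0,0,0],[0,0,0]],"hand":[60,60,60]}'
python3 - <<'E'
from h import *
st()
A=[.5940,.3239,np.radians(117.8)]
for b in(.09,0):plan(*grasp(A,b))
a=snap('scene','s9.png')
over(a,[],(280,150,400,250),6,'o1.png')
E
```

```text
time_s: 31.62
position: [0.6318, 0.2549, 0.1537]
eef_rot: [0.485, 0.804, 0.179, -0.293]
contact_force: [0.2, 0.3, -0.7]
gripper_width: 0.0655
time_s: 32.0
position: [0.6313, 0.2554, 0.1561]
eef_rot: [0.485, 0.806, 0.177, -0.29]
contact_force: [0.2, -0.6, 0.3]
gripper_width: 0.0655
t 32.0 pos [0.6313 0.2554 0.1561] j [-0.065  0.703  0.554  1.829  0.579  0.896] F [ 0.2 -0.6  0.3] T [-0.5  -0.28  0.12] w 0.0655
tool x,y,z [[-0.361, 0.678, 0.64], [0.884, 0.467, 0.004], [-0.296, 0.567, -0.769]]
offset [-0.0344, -0.0014, 0.0715] rot [0.003, 0.0039, 0.0031] | dist mm 79 deg 0.3
offset [-0.034, -0.0016, 0.1615] rot [0.003, 0.0039, 0.0031] | dist mm 165 deg 0.3
```

View pics/o1.png

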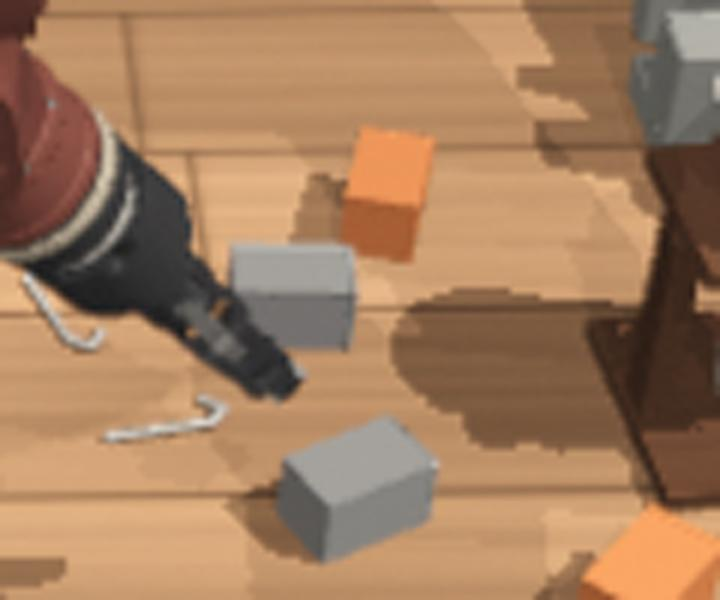

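```bash
python3 -m pendant '{"offset":[[-0.0344,-0.0014,0.03],[-0.0344,-0.0014,0.07],[-0.0344,-0.0014,0.095],[-0.034,-0.0015,0.12],[-0.034,-0.0016,0.14],[-0.034,-0.0016,0.158],[-0.034,-0.0016,0.1615],[-0.034,-0.0016,0.1615]],"rotation":[[0.003,0.004,0.003],[0.003,0.004,0.003],[0.003,0.004,0.003],[0.003,0.004,0.003],[0.003,0.004,0.003],[0.003,0.004,0.003],[0.003,0.004,0.003],[0.003,0.004,0.003]],"hand":[60,60,60,60,60,60,60,60]}'
python3 - <<'E'
from h import *
st()
A=[.5940,.3239,np.radians(117.8)]
for b in(0,):plan(*grasp(A,b))
a=snap('scene','s9.png')
over(a,[],(280,150,400,250),6,'o1.png')
E
```

```text
time_s: 33.05
position: [0.5938, 0.3236, 0.0086]
eef_rot: [0.485, 0.804, 0.176, -0.295]
contact_force: [1.0, 0.3, 0.3]
gripper_width: 0.0654
t 33.05 pos [0.5938 0.3236 0.0086] j [0.031 0.7   0.279 1.506 0.617 1.002] F [1.  0.3 0.3] T [-0.53 -0.3   0.03] w 0.0654
tool x,y,z [[-0.356, 0.676, 0.645], [0.884, 0.467, -0.002], [-0.302, 0.57, -0.764]]
offset [0.0004, 0.0003, -0.0017] rot [-0.0018, -0.0028, -0.001] | dist mm 2 deg 0.2
```

View pics/o1.png

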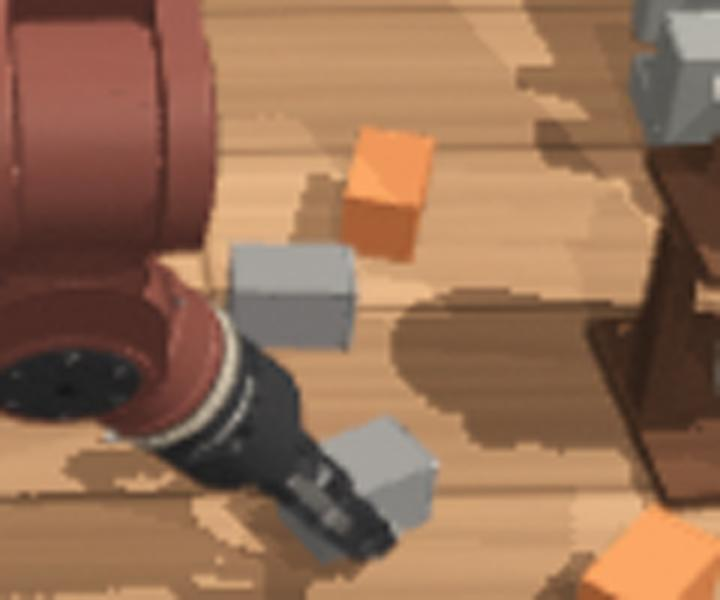

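```bash
python3 -m pendant '{"offset":[[0,0,-0.0015],[0,0,-0.0015],[0,0,-0.0015],[0,0,-0.0015],[0,0,-0.0015],[0,0,-0.0015]],"rotation":[[0,0,0],[0,0,0],[0,0,0],[0,0,0],[0,0,0],[0,0,0]],"hand":[110,150,200,255,255,255]}'
python3 - <<'E'
from h import *
st()
s=robot.sense();C=R.from_quat(s['eef_rot']);print('up .18 in tool',C.inv().apply([0,0,.18]))
a=snap('scene','s9.png')
over(a,[],(280,150,400,250),6,'o1.png')
E
```

```text
time_s: 33.85
position: [0.5948, 0.3225, 0.01]
eef_rot: [0.485, 0.804, 0.177, -0.294]
contact_force: [1.7, -3.5, 5.8]
gripper_width: 0.0431
t 33.85 pos [0.5948 0.3225 0.01  ] j [0.029 0.701 0.282 1.509 0.617 1.001] F [ 1.7 -3.5  5.8] T [-0.45 -0.2   0.05] w 0.0431
tool x,y,z [[-0.355, 0.677, 0.645], [0.885, 0.466, -0.001], [-0.302, 0.57, -0.764]]
up .18 in tool [ 0.11608209 -0.00025233 -0.13756775]
```

View pics/o1.png

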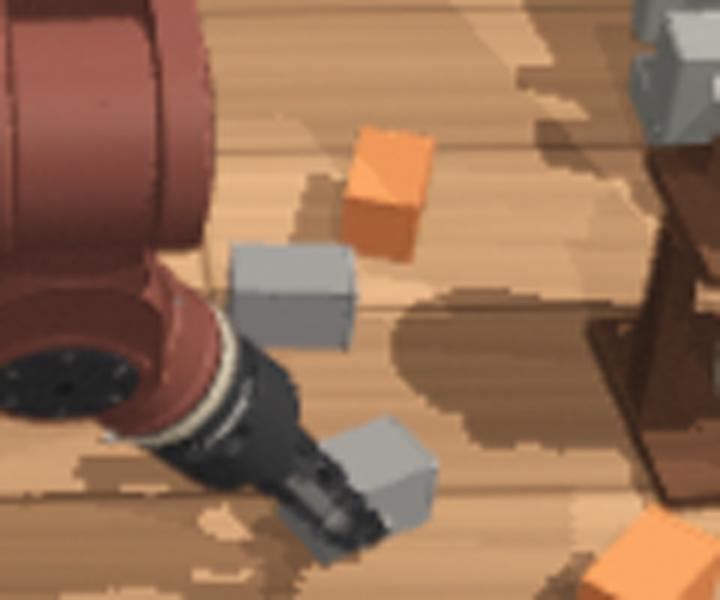

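```bash
python3 -m pendant '{"offset":[[0.025,0,-0.03],[0.055,0,-0.065],[0.085,0,-0.1],[0.116,0,-0.1376],[0.116,0,-0.1376],[0.116,0,-0.1376]],"rotation":[[0,0,0],[0,0,0],[0,0,0],[0,0,0],[0,0,0],[0,0,0]],"hand":[255,255,255,255,255,255]}'
python3 - <<'E'
from h import *
st()
plan([.60,.06,.22])
a=snap('scene','s9.png')
over(a,[],(260,130,400,250),5,'o1.png')
E
```

```text
time_s: 34.65
position: [0.5944, 0.3228, 0.1881]
eef_rot: [0.485, 0.804, 0.176, -0.295]
contact_force: [-0.1, 0.4, -1.5]
gripper_width: 0.0433
t 34.65 pos [0.5944 0.3228 0.1881] j [0.03  0.59  0.459 1.799 0.617 1.001] F [-0.1  0.4 -1.5] T [-0.72 -0.35  0.01] w 0.0433
tool x,y,z [[-0.355, 0.677, 0.645], [0.884, 0.467, -0.003], [-0.304, 0.569, -0.764]]
offset [-0.1593, -0.1178, -0.1757] rot [0.0, 0.0, 0.0] | dist mm 265 deg 0.0
```

View pics/o1.png

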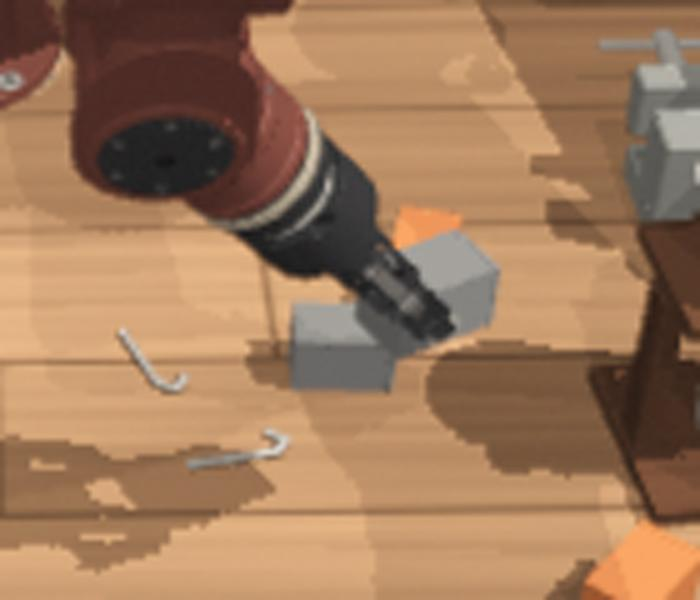

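```bash
python3 -m pendant '{"offset":[[-0.03,-0.022,-0.033],[-0.06,-0.044,-0.066],[-0.09,-0.066,-0.1],[-0.12,-0.088,-0.133],[-0.145,-0.107,-0.16],[-0.1593,-0.1178,-0.1757],[-0.1593,-0.1178,-0.1757],[-0.1593,-0.1178,-0.1757]],"rotation":[[0,0,0],[0,0,0],[0,0,0],[0,0,0],[0,0,0],[0,0,0],[0,0,0],[0,0,0]],"hand":[255,255,255,255,255,255,255,255]}'
python3 - <<'E'
from h import *
st()
g=place([.6705,-.152],np.radians(-98.5),up=.08);print(g)
plan([.6,.06,.22],g[1],g[2])
E
```

```text
time_s: 35.7
position: [0.5999, 0.0613, 0.2203]
eef_rot: [0.485, 0.804, 0.176, -0.295]
contact_force: [-0.2, -0.3, -1.3]
gripper_width: 0.0435
t 35.7 pos [0.5999 0.0613 0.2203] j [-0.346  0.674  0.609  2.067  0.448  0.609] F [-0.2 -0.3 -1.3] T [-0.62 -0.33 -0.01] w 0.0435
tool x,y,z [[-0.355, 0.676, 0.646], [0.884, 0.467, -0.003], [-0.304, 0.57, -0.763]]
(array([ 0.66874802, -0.16372278,  0.16085867]), array([-0.11322858, -0.75763011, -0.64278761]), array([ 0.98901586, -0.14780941,  0.        ]))
offset [-0.0011, -0.0005, -0.0005] rot [0.0564, -1.5161, 0.7009] | dist mm 1 deg 95.8
```

```bash
python3 -m pendant '{"offset":[[0,0,0],[0,0,0],[0,0,0],[0,0,0],[0,0,0],[0,0,0],[0,0,0],[0,0,0],[0,0,0],[0,0,0]],"rotation":[[0.0056,-0.152,0.07],[0.0113,-0.303,0.14],[0.017,-0.455,0.21],[0.0226,-0.606,0.28],[0.0282,-0.758,0.35],[0.0338,-0.91,0.42],[0.0395,-1.061,0.49],[0.045,-1.213,0.56],[0.0508,-1.365,0.631],[0.0564,-1.5161,0.7009]],"hand":[255,255,255,255,255,255,255,255,255,255]}';python3 -m pendant '{"offset":[[0,0,0],[0,0,0],[0,0,0]],"rotation":[[0,0,0],[0,0,0],[0,0,0]],"hand":[255,255,255]}'
python3 - <<'E'
from h import *
st()
g=place([.6705,-.152],np.radians(-98.5),up=.08)
plan(*g)
a=snap('scene','s9.png')
over(a,[],(150,130,290,250),5,'o1.png')
E
```

```text
time_s: 36.95
position: [0.5998, 0.0624, 0.2216]
eef_rot: [0.686, 0.591, -0.32, 0.279]
contact_force: [-0.2, 0.0, -1.5]
gripper_width: 0.0435
time_s: 37.33
position: [0.6004, 0.0599, 0.223]
eef_rot: [0.688, 0.591, -0.318, 0.276]
contact_force: [-0.1, 1.0, -0.5]
gripper_width: 0.043
t 37.33 pos [0.6004 0.0599 0.223 ] j [ 0.241  0.599  0.463  1.856 -0.786  2.14 ] F [-0.1  1.  -0.5] T [ 0.84 -0.12  0.01] w 0.043
tool x,y,z [[0.099, 0.637, -0.764], [0.989, -0.149, 0.004], [-0.111, -0.756, -0.645]]
offset [-0.0882, 0.1006, 0.2016] rot [0.0016, -0.0025, -0.0035] | dist mm 242 deg 0.3
```

View pics/o1.png

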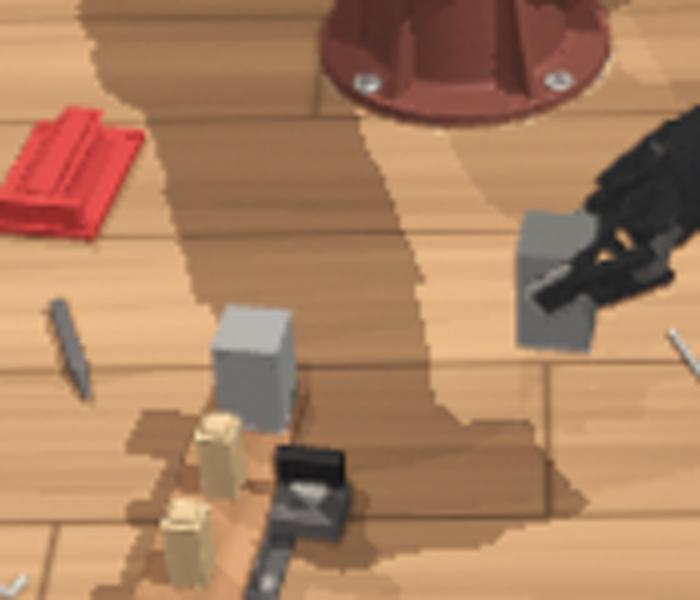

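```bash
python3 -m pendant '{"offset":[[-0.01,0.03,0.025],[-0.02,0.055,0.055],[-0.03,0.075,0.09],[-0.045,0.09,0.125],[-0.065,0.1,0.16],[-0.0882,0.1006,0.2016],[-0.0882,0.1006,0.2016],[-0.0882,0.1006,0.2016],[-0.0882,0.1006,0.2016]],"rotation":[[0,-0.002,-0.003],[0,-0.002,-0.003],[0,-0.002,-0.003],[0,-0.002,-0.003],[0,-0.002,-0.003],[0,-0.002,-0.003],[0,-0.002,-0.003],[0,-0.002,-0.003],[0,-0.002,-0.003]],"hand":[255,255,255,255,255,255,255,255,255]}'
python3 - <<'E'
from h import *
st()
g=place([.6705,-.152],np.radians(-98.5),up=.08)
plan(*g)
a=snap('scene','s9.png');b=snap('top','t9.png')
over(a,[],(150,150,250,250),7,'o1.png');over(b,[],(270,100,370,200),6,'o2.png')
E
```

```text
time_s: 38.5
position: [0.6688, -0.1628, 0.1599]
eef_rot: [0.686, 0.592, -0.321, 0.277]
contact_force: [-0.1, -0.0, -1.2]
gripper_width: 0.0432
t 38.5 pos [ 0.6688 -0.1628  0.1599] j [-0.089  0.495  0.231  1.375 -0.873  1.66 ] F [-0.1 -0.  -1.2] T [ 0.89 -0.19 -0.01] w 0.0432
tool x,y,z [[0.093, 0.634, -0.767], [0.989, -0.146, -0.0], [-0.112, -0.759, -0.641]]
offset [-0.0013, 0.0001, 0.0001] rot [0.0016, 0.002, 0.0015] | dist mm 1 deg 0.2
```

View pics/o1.png

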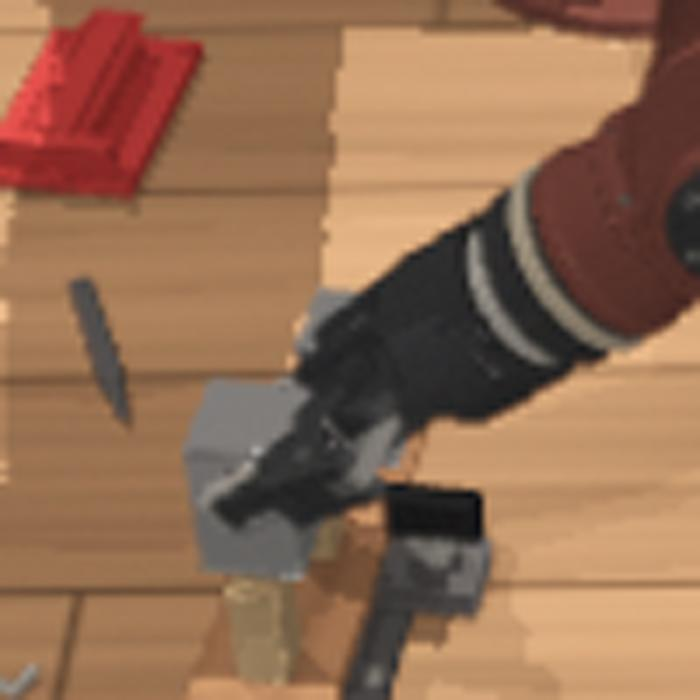

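View pics/o2.png

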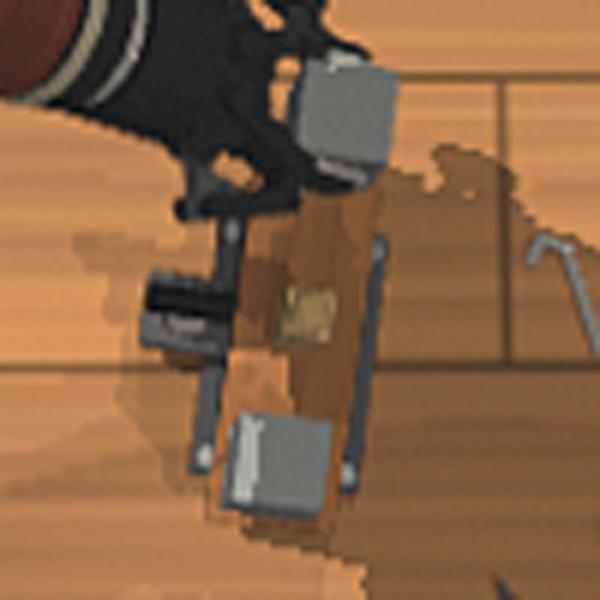

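Run:
```python
from h import *
np.set_printoptions(precision=4,suppress=True)
b=snap('top');a=snap('scene')
t=lambda U,V:((U+.5)/6-.5+270,(V+.5)/6-.5+100)
s=lambda U,V:((U+.5)/7-.5+150,(V+.5)/7-.5+150)
print('cup top',at_z(b,t(349,113),.196),at_z(a,s(252,418),.196))
print('seated cup a',at_z(b,t(278,465),.115))
print('rim front edge mid', at_z(a,s(253,573),.126))
C=R.from_quat(robot.sense()['eef_rot'])
for v in([0.,0.,-.045],[0.,0.,-.077],[0,.002,0],[.002,0,0]): print(np.round(C.inv().apply(v),4))
```

```text
cup top [ 0.6684 -0.1492  0.196 ] [ 0.6748 -0.1465  0.196 ]
seated cup a [ 0.5122 -0.1239  0.115 ]
rim front edge mid [ 0.6944 -0.1514  0.126 ]
[0.0345 0.0001 0.0288]
[0.0591 0.0001 0.0494]
[ 0.0013 -0.0003 -0.0015]
[ 0.0002  0.002  -0.0002]
```

```bash
python3 -m pendant '{"offset":[[-0.0027,-0.0004,0.0031],[0.009,-0.0004,0.013],[0.02,-0.0004,0.0225],[0.0318,-0.0004,0.0319],[0.0318,-0.0004,0.0319]],"rotation":[[0,0,0],[0,0,0],[0,0,0],[0,0,0],[0,0,0]],"hand":[255,255,255,255,255]}';  python3 - <<'E'
from h import *
st()
a=snap('scene','s7.png');b=snap('top','t7.png')
over(a,[],(150,150,250,250),7,'o1.png');over(b,[],(270,100,370,200),6,'o2.png')
E
```

```text
time_s: 39.33
position: [0.6659, -0.1675, 0.1115]
eef_rot: [0.685, 0.592, -0.322, 0.275]
contact_force: [0.5, -0.0, -0.4]
gripper_width: 0.0429
t 39.33 pos [ 0.6659 -0.1675  0.1115] j [-0.096  0.521  0.174  1.29  -0.873  1.651] F [ 0.5 -0.  -0.4] T [ 0.85 -0.18  0.03] w 0.0429
tool x,y,z [[0.09, 0.635, -0.768], [0.989, -0.147, -0.005], [-0.116, -0.759, -0.641]]
```

View pics/o1.png

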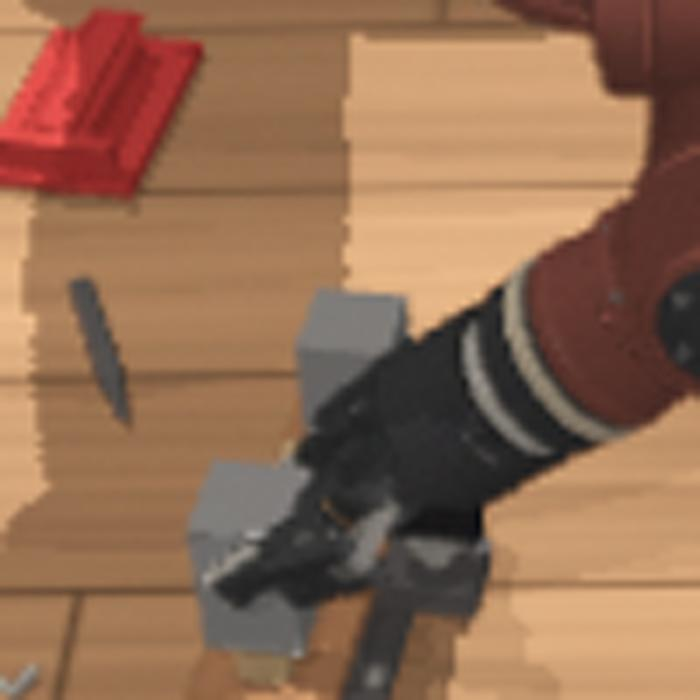

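```bash
python3 -m pendant '{"offset":[[0.0077,0,0.0064],[0.0153,0,0.0128],[0.02,0,0.0167],[0.023,0,0.0192],[0.023,0,0.0192]],"rotation":[[0,0,0],[0,0,0],[0,0,0],[0,0,0],[0,0,0]],"hand":[255,255,255,255,255]}';python3 -m pendant '{"offset":[[0.0008,0,0.00065],[0.0012,0,0.001],[0.0012,0,0.001]],"rotation":[[0,0,0],[0,0,0],[0,0,0]],"hand":[255,255,255]}'
```

```text
time_s: 40.05
position: [0.6669, -0.1676, 0.0838]
eef_rot: [0.686, 0.592, -0.321, 0.276]
contact_force: [-0.7, -0.4, -1.2]
gripper_width: 0.0433
time_s: 40.42
position: [0.6672, -0.1676, 0.0827]
eef_rot: [0.686, 0.592, -0.321, 0.276]
contact_force: [0.0, -0.3, -1.0]
gripper_width: 0.0432
```

```bash
python3 -m pendant '{"offset":[[0.0012,0,0.001],[0.0024,0,0.002],[0.0024,0,0.002]],"rotation":[[0,0,0],[0,0,0],[0,0,0]],"hand":[255,255,255]}';python3 -m pendant '{"offset":[[0.0008,0,0.00065],[0.0016,0,0.0013],[0.0016,0,0.0013]],"rotation":[[0,0,0],[0,0,0],[0,0,0]],"hand":[255,255,255]}'
```

```text
time_s: 40.8
position: [0.6675, -0.1678, 0.0817]
eef_rot: [0.685, 0.592, -0.322, 0.277]
contact_force: [-5.8, 3.2, 10.8]
gripper_width: 0.0434
time_s: 41.18
position: [0.6676, -0.1678, 0.0816]
eef_rot: [0.685, 0.592, -0.322, 0.278]
contact_force: [-10.3, 8.8, 21.8]
gripper_width: 0.0434
```

Run:
```python
from h import *
a=snap('scene','s7.png');b=snap('top','t7.png')
over(a,[],(165,190,235,260),10,'o1.png');over(b,[],(290,90,360,200),5,'o2.png')
```

```text
(no output)
```

View pics/o1.png

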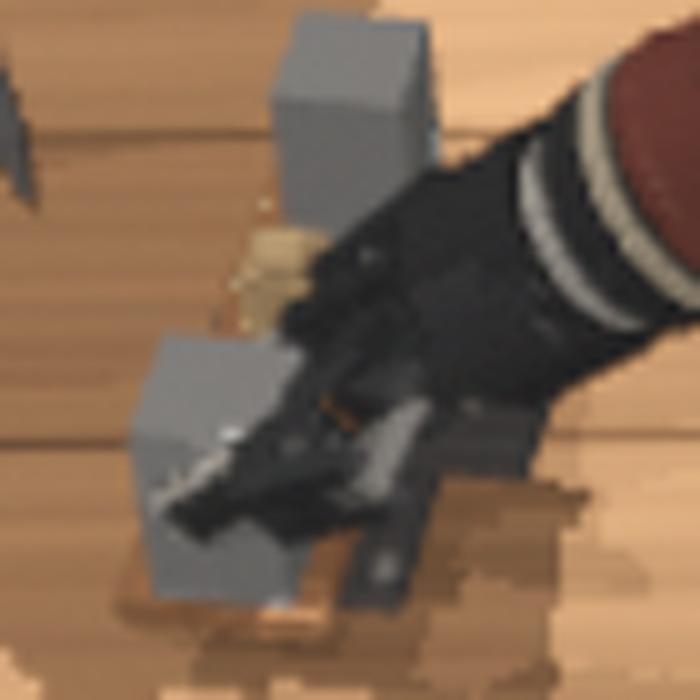

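View pics/o2.png

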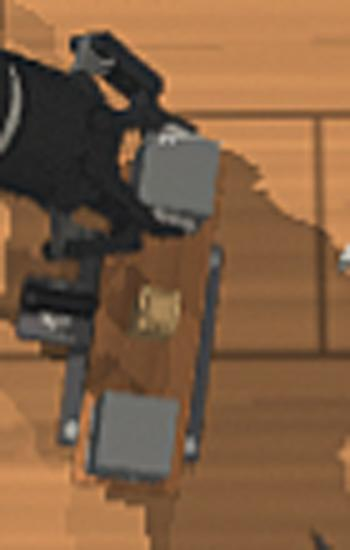

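```bash
python3 -m pendant '{"offset":[[-0.001,0,-0.001],[-0.001,0,-0.001],[-0.001,0,-0.001],[-0.001,0,-0.02],[-0.001,0,-0.06],[-0.001,0,-0.1],[-0.001,0,-0.14],[-0.001,0,-0.14]],"rotation":[[0,0,0],[0,0,0],[0,0,0],[0,0,0],[0,0,0],[0,0,0],[0,0,0],[0,0,0]],"hand":[70,70,70,70,70,70,70,70]}';  python3 - <<'E'
from h import *
st()
a=snap('scene','s10.png');b=snap('top','t10.png')
over(a,[],(150,150,250,250),6,'o1.png');over(a,[],(270,150,390,250),6,'o2.png')
E
```

```text
time_s: 42.28
position: [0.6844, -0.06, 0.1698]
eef_rot: [0.685, 0.592, -0.32, 0.278]
contact_force: [-0.2, -1.0, -0.7]
gripper_width: 0.062
t 42.27 pos [ 0.6844 -0.06    0.1698] j [ 0.056  0.669  0.475  1.61  -0.851  1.879] F [-0.2 -1.  -0.7] T [ 0.67 -0.08 -0.09] w 0.062
tool x,y,z [[0.094, 0.634, -0.767], [0.99, -0.144, 0.002], [-0.11, -0.759, -0.641]]
```

View pics/o1.png

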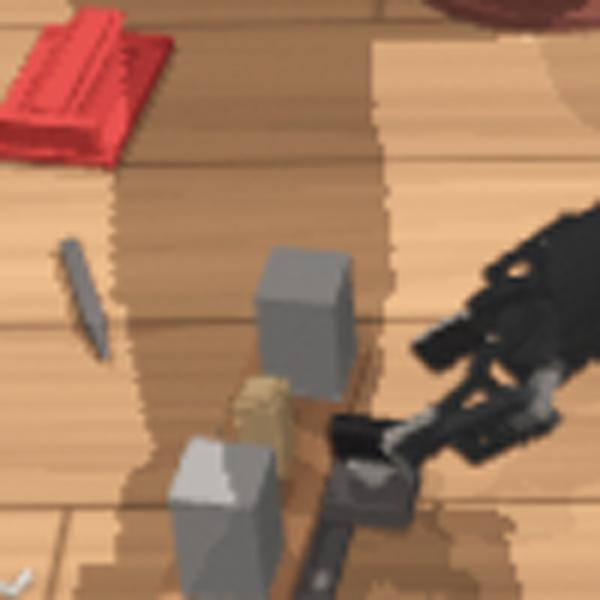

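View pics/o2.png

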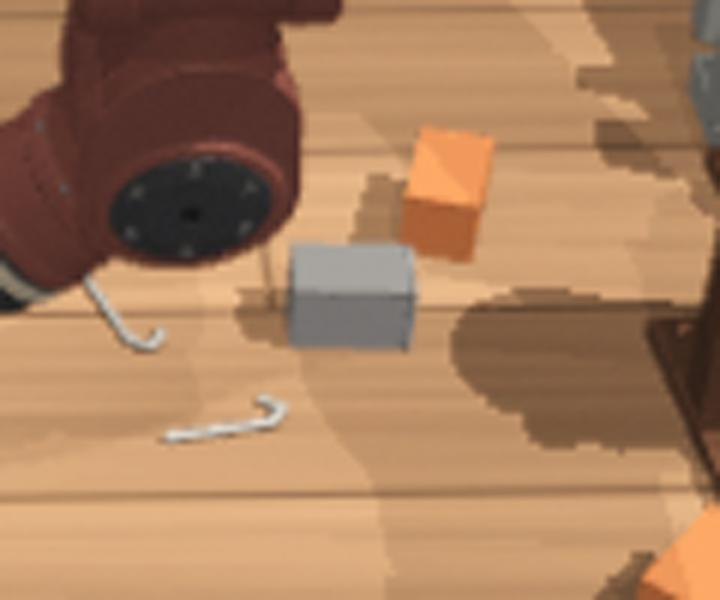

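Run:
```python
from h import *
B=[.4311,.3080,np.radians(87)]
g=grasp(B,.12);print(g)
p=g[0]+[0,0,.05]
plan(p,g[1],g[2])
```

```text
(array([0.42701815, 0.2301137 , 0.10207236]), array([ 0.0336409 ,  0.64190669, -0.76604444]), array([ 0.99862953, -0.05233596, -0.        ]))
offset [0.1732, -0.2959, -0.1831] rot [-0.0114, 1.5719, -0.1044] | dist mm 389 deg 90.3
```

```bash
python3 -m pendant '{"offset":[[0.017,-0.015,-0.03],[0.034,-0.04,-0.05],[0.052,-0.075,-0.07],[0.069,-0.11,-0.09],[0.087,-0.145,-0.105],[0.104,-0.175,-0.12],[0.121,-0.205,-0.135],[0.139,-0.235,-0.15],[0.156,-0.265,-0.166],[0.1732,-0.2959,-0.1831]],"rotation":[[-0.001,0.157,-0.0104],[-0.002,0.314,-0.021],[-0.003,0.472,-0.031],[-0.005,0.629,-0.042],[-0.006,0.786,-0.052],[-0.007,0.943,-0.063],[-0.008,1.1,-0.073],[-0.009,1.258,-0.084],[-0.01,1.415,-0.094],[-0.0114,1.5719,-0.1044]],"hand":[60,60,60,60,60,60,60,60,60,60]}';python3 -m pendant '{"offset":[[0,0,0],[0,0,0],[0,0,0]],"rotation":[[0,0,0],[0,0,0],[0,0,0]],"hand":[60,60,60]}'
python3 - <<'E'
from h import *
st()
B=[.4311,.3080,np.radians(87)]
for b in(.09,0):plan(*grasp(B,b))
a=snap('scene','s11.png');b=snap('top','t11.png')
over(a,[],(270,150,390,250),6,'o2.png')
E
```

```text
time_s: 43.62
position: [0.4263, 0.2302, 0.1517]
eef_rot: [0.682, 0.646, 0.25, -0.236]
contact_force: [0.3, -0.4, 0.9]
gripper_width: 0.0655
time_s: 44.0
position: [0.4281, 0.2298, 0.1532]
eef_rot: [0.682, 0.647, 0.248, -0.234]
contact_force: [0.4, 0.4, -0.2]
gripper_width: 0.0656
t 44.0 pos [0.4281 0.2298 0.1532] j [-0.23  -0.388 -0.625  1.478  0.684  1.342] F [ 0.4  0.4 -0.2] T [-0.6   0.03  0.02] w 0.0656
tool x,y,z [[0.039, 0.766, 0.642], [0.999, -0.053, 0.002], [0.035, 0.641, -0.767]]
offset [-0.0326, -0.0012, 0.0694] rot [0.0019, 0.0015, 0.001] | dist mm 77 deg 0.1
offset [-0.0325, -0.0014, 0.1594] rot [0.0019, 0.0015, 0.001] | dist mm 163 deg 0.1
```

View pics/o2.png

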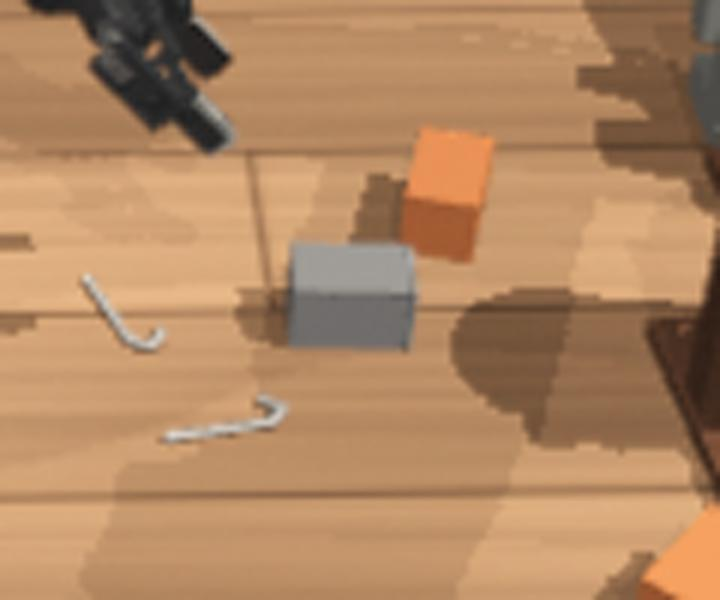

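```bash
python3 -m pendant '{"offset":[[-0.0326,-0.0013,0.03],[-0.0326,-0.0013,0.07],[-0.0325,-0.0014,0.095],[-0.0325,-0.0014,0.12],[-0.0325,-0.0014,0.14],[-0.0325,-0.0014,0.156],[-0.0325,-0.0014,0.1585],[-0.0325,-0.0014,0.1585]],"rotation":[[0.002,0.001,0.001],[0.002,0.001,0.001],[0.002,0.001,0.001],[0.002,0.001,0.001],[0.002,0.001,0.001],[0.002,0.001,0.001],[0.002,0.001,0.001],[0.002,0.001,0.001]],"hand":[60,60,60,60,60,60,60,60]}'
python3 - <<'E'
from h import *
st()
B=[.4311,.3080,np.radians(87)]
for b in(0,):plan(*grasp(B,b))
a=snap('scene','s9.png')
over(a,[],(280,150,400,250),6,'o1.png')
E
```

```text
time_s: 45.1
position: [0.4301, 0.3072, 0.0108]
eef_rot: [0.682, 0.647, 0.248, -0.236]
contact_force: [-0.2, 0.3, 0.2]
gripper_width: 0.0655
t 45.1 pos [0.4301 0.3072 0.0108] j [-0.041 -0.247 -0.782  1.028  0.699  1.584] F [-0.2  0.3  0.2] T [-0.6   0.03 -0.01] w 0.0655
tool x,y,z [[0.041, 0.764, 0.643], [0.999, -0.052, -0.001], [0.032, 0.643, -0.766]]
offset [-0.0004, 0.001, 0.0005] rot [-0.0014, -0.0008, -0.0005] | dist mm 1 deg 0.1
```

View pics/o1.png

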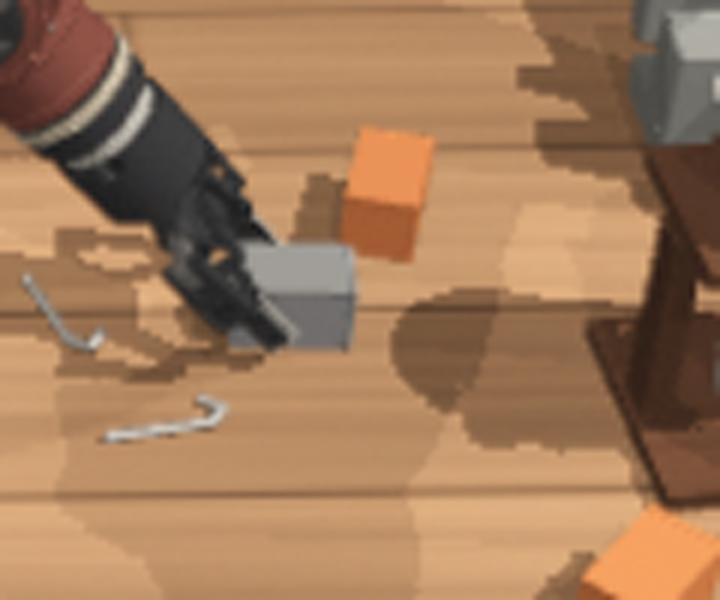

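```bash
python3 -m pendant '{"offset":[[0,0.001,0],[0,0.001,0],[0,0.001,0],[0,0.001,0],[0,0.001,0],[0,0.001,0]],"rotation":[[0,0,0],[0,0,0],[0,0,0],[0,0,0],[0,0,0],[0,0,0]],"hand":[110,150,200,255,255,255]}'; python3 -m pendant '{"offset":[[0.025,0,-0.03],[0.055,0,-0.065],[0.085,0,-0.1],[0.116,0,-0.1376],[0.116,0,-0.1376],[0.116,0,-0.1376]],"rotation":[[0,0,0],[0,0,0],[0,0,0],[0,0,0],[0,0,0],[0,0,0]],"hand":[255,255,255,255,255,255]}'
python3 - <<'E'
from h import *
st()
plan([.52,.09,.22])
a=snap('scene','s9.png')
over(a,[],(260,130,400,250),5,'o1.png')
E
```

```text
time_s: 45.9
position: [0.4317, 0.307, 0.0111]
eef_rot: [0.682, 0.647, 0.248, -0.236]
contact_force: [0.7, -3.3, 6.3]
gripper_width: 0.0439
time_s: 46.65
position: [0.4308, 0.3073, 0.1893]
eef_rot: [0.682, 0.646, 0.247, -0.237]
contact_force: [1.0, -0.1, -0.7]
gripper_width: 0.0433
t 46.65 pos [0.4308 0.3073 0.1893] j [-0.041 -0.413 -0.576  1.4    0.699  1.586] F [ 1.  -0.1 -0.7] T [-0.73  0.1   0.06] w 0.0433
tool x,y,z [[0.042, 0.765, 0.643], [0.999, -0.052, -0.003], [0.031, 0.642, -0.766]]
offset [-0.1427, 0.1004, -0.1603] rot [0.0, 0.0, 0.0] | dist mm 237 deg 0.0
```

View pics/o1.png

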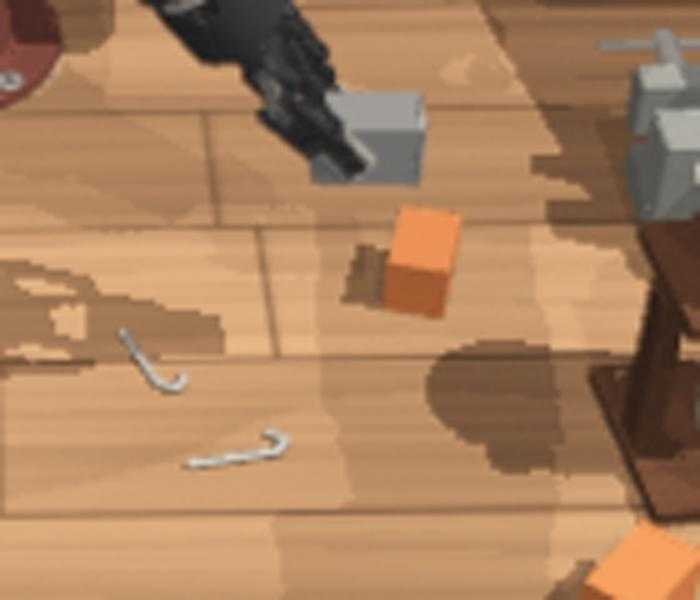

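```bash
python3 -m pendant '{"offset":[[-0.03,0.02,-0.032],[-0.06,0.04,-0.065],[-0.09,0.06,-0.1],[-0.12,0.08,-0.133],[-0.1427,0.1004,-0.1603],[-0.1427,0.1004,-0.1603],[-0.1427,0.1004,-0.1603]],"rotation":[[0,0,0],[0,0,0],[0,0,0],[0,0,0],[0,0,0],[0,0,0],[0,0,0]],"hand":[255,255,255,255,255,255,255]}'
python3 - <<'E'
from h import *
st()
g=place([.592,-.142],np.radians(-98.5),up=.08);print(g)
plan([.52,.06,.22],g[1],g[2])
E
```

```text
time_s: 47.58
position: [0.5197, 0.0906, 0.2198]
eef_rot: [0.682, 0.646, 0.247, -0.237]
contact_force: [-0.5, 0.4, -0.8]
gripper_width: 0.0434
t 47.58 pos [0.5197 0.0906 0.2198] j [-0.453 -0.005 -0.178  1.719  0.633  1.065] F [-0.5  0.4 -0.8] T [-0.72  0.07 -0.  ] w 0.0434
tool x,y,z [[0.043, 0.764, 0.644], [0.999, -0.052, -0.004], [0.031, 0.644, -0.765]]
(array([ 0.59024802, -0.15372278,  0.16085867]), array([-0.11322858, -0.75763011, -0.64278761]), array([ 0.98901586, -0.14780941,  0.        ]))
offset [-0.0233, 0.002, -0.0198] rot [0.0046, -1.5713, 0.1066] | dist mm 31 deg 90.2
```

```bash
python3 -m pendant '{"offset":[[0,0,0],[0,0,0],[0,0,0],[0,0,0],[0,0,0],[0,0,0],[0,0,0],[0,0,0],[0,0,0],[0,0,0]],"rotation":[[0,-0.157,0.0107],[0.001,-0.314,0.0213],[0.001,-0.471,0.032],[0.002,-0.629,0.0426],[0.002,-0.786,0.053],[0.003,-0.943,0.064],[0.003,-1.1,0.0746],[0.004,-1.257,0.0853],[0.004,-1.414,0.096],[0.0046,-1.5713,0.1066]],"hand":[255,255,255,255,255,255,255,255,255,255]}';python3 -m pendant '{"offset":[[0,0,0],[0,0,0],[0,0,0]],"rotation":[[0,0,0],[0,0,0],[0,0,0]],"hand":[255,255,255]}'
python3 - <<'E'
from h import *
st()
g=place([.592,-.142],np.radians(-98.5),up=.09)
plan(*g)
a=snap('scene','s9.png')
over(a,[],(150,130,290,250),5,'o1.png')
E
```

```text
time_s: 48.82
position: [0.5197, 0.0916, 0.2215]
eef_rot: [0.686, 0.591, -0.32, 0.279]
contact_force: [0.1, -1.0, -1.6]
gripper_width: 0.0435
time_s: 49.2
position: [0.5207, 0.0899, 0.2232]
eef_rot: [0.688, 0.591, -0.318, 0.277]
contact_force: [0.3, 0.5, -1.1]
gripper_width: 0.0435
t 49.2 pos [0.5207 0.0899 0.2232] j [ 0.319  0.434  0.242  1.865 -0.753  2.237] F [ 0.3  0.5 -1.1] T [ 0.9  -0.08  0.  ] w 0.0435
tool x,y,z [[0.1, 0.637, -0.764], [0.989, -0.148, 0.006], [-0.109, -0.756, -0.645]]
offset [-0.1081, 0.1046, 0.2104] rot [0.0035, -0.0026, -0.005] | dist mm 259 deg 0.4
```

View pics/o1.png

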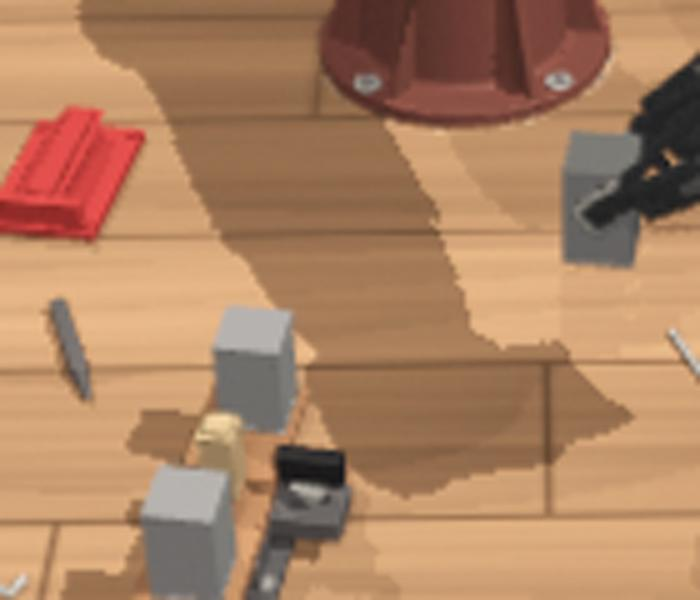

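```bash
python3 -m pendant '{"offset":[[-0.012,0.03,0.028],[-0.024,0.06,0.057],[-0.038,0.08,0.093],[-0.055,0.095,0.13],[-0.078,0.1046,0.165],[-0.1081,0.1046,0.2104],[-0.1081,0.1046,0.2104],[-0.1081,0.1046,0.2104],[-0.1081,0.1046,0.2104]],"rotation":[[0.003,-0.002,-0.005],[0.003,-0.002,-0.005],[0.003,-0.002,-0.005],[0.003,-0.002,-0.005],[0.003,-0.002,-0.005],[0.003,-0.002,-0.005],[0.003,-0.002,-0.005],[0.003,-0.002,-0.005],[0.003,-0.002,-0.005]],"hand":[255,255,255,255,255,255,255,255,255]}'
python3 - <<'E'
from h import *
st()
g=place([.592,-.142],np.radians(-98.5),up=.09)
plan(*g)
a=snap('scene','s9.png');b=snap('top','t9.png')
over(a,[],(150,150,250,250),7,'o1.png');over(b,[],(270,100,370,200),6,'o2.png')
E
```

```text
time_s: 50.38
position: [0.5905, -0.1528, 0.17]
eef_rot: [0.685, 0.592, -0.321, 0.276]
contact_force: [-0.1, -0.0, -0.7]
gripper_width: 0.0433
t 50.38 pos [ 0.5905 -0.1528  0.17  ] j [-0.084  0.262 -0.038  1.347 -0.873  1.668] F [-0.1 -0.  -0.7] T [ 0.83 -0.1  -0.01] w 0.0433
tool x,y,z [[0.092, 0.634, -0.768], [0.989, -0.146, -0.002], [-0.113, -0.759, -0.641]]
offset [-0.0013, -0.0001, 0.0002] rot [0.0005, 0.0023, 0.0027] | dist mm 1 deg 0.2
```

View pics/o1.png

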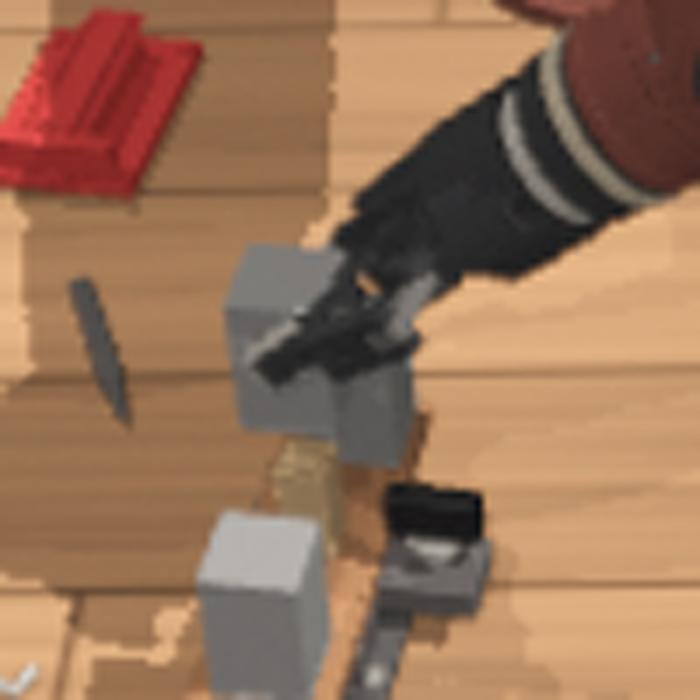

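View pics/o2.png

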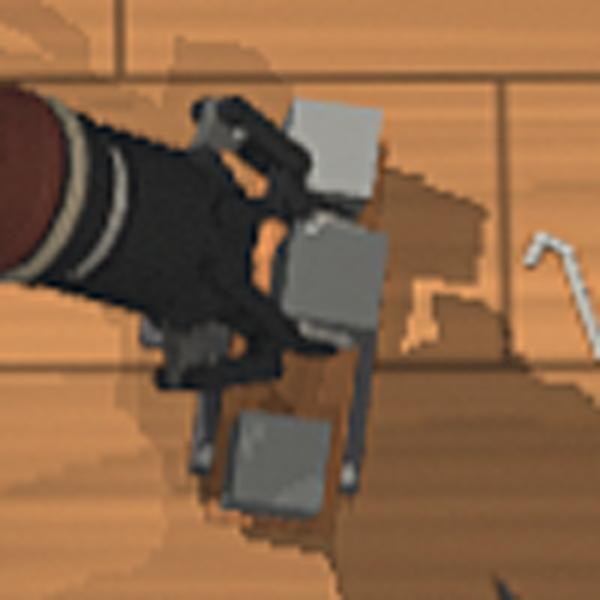

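Run:
```python
from h import *
np.set_printoptions(precision=4,suppress=True)
b=snap('top');a=snap('scene')
t=lambda U,V:((U+.5)/6-.5+270,(V+.5)/6-.5+100)
s=lambda U,V:((U+.5)/7-.5+150,(V+.5)/7-.5+150)
c=at_z(b,t(337,150),.115);e=at_z(b,t(280,463),.115)
print('seated c,a',c,e,(c+e)/2)
print('cup B top',at_z(b,t(338,272),.206),at_z(a,s(288,280),.206))
print('peg_b scene',at_z(a,s(307,453),.103), 'seated c scene',at_z(a,s(265,548),.115))
C=R.from_quat(robot.sense()['eef_rot'])
for v in([0,0,-.01],[0,.001,0],[.001,0,0]): print(np.round(C.inv().apply(v),5))
```

```text
seated c,a [ 0.6675 -0.155   0.115 ] [ 0.5132 -0.1249  0.115 ] [ 0.5903 -0.14    0.115 ]
cup B top [ 0.5929 -0.1415  0.206 ] [ 0.5965 -0.1384  0.206 ]
peg_b scene [ 0.5932 -0.1405  0.103 ] seated c scene [ 0.6676 -0.1503  0.115 ]
[0.0077 0.     0.0064]
[ 0.0006 -0.0001 -0.0008]
[ 0.0001  0.001  -0.0001]
```

```bash
python3 -m pendant '{"offset":[[0,-0.0025,0],[0.0115,-0.0025,0.0096],[0.023,-0.0025,0.0192],[0.0345,-0.0025,0.0288],[0.042,-0.0025,0.035],[0.042,-0.0025,0.035]],"rotation":[[0,0,0],[0,0,0],[0,0,0],[0,0,0],[0,0,0],[0,0,0]],"hand":[255,255,255,255,255,255]}';  python3 - <<'E'
from h import *
st()
a=snap('scene','s7.png');b=snap('top','t7.png')
over(a,[],(150,150,250,250),7,'o1.png');over(b,[],(270,100,370,200),6,'o2.png')
E
```

```text
time_s: 51.32
position: [0.5866, -0.1531, 0.1132]
eef_rot: [0.685, 0.592, -0.323, 0.275]
contact_force: [-0.2, 0.2, -0.7]
gripper_width: 0.0431
t 51.33 pos [ 0.5866 -0.1531  0.1132] j [-0.085  0.299 -0.101  1.25  -0.873  1.668] F [-0.2  0.2 -0.7] T [ 0.84 -0.12 -0.03] w 0.0431
tool x,y,z [[0.09, 0.634, -0.768], [0.989, -0.147, -0.005], [-0.116, -0.759, -0.641]]
```

View pics/o1.png

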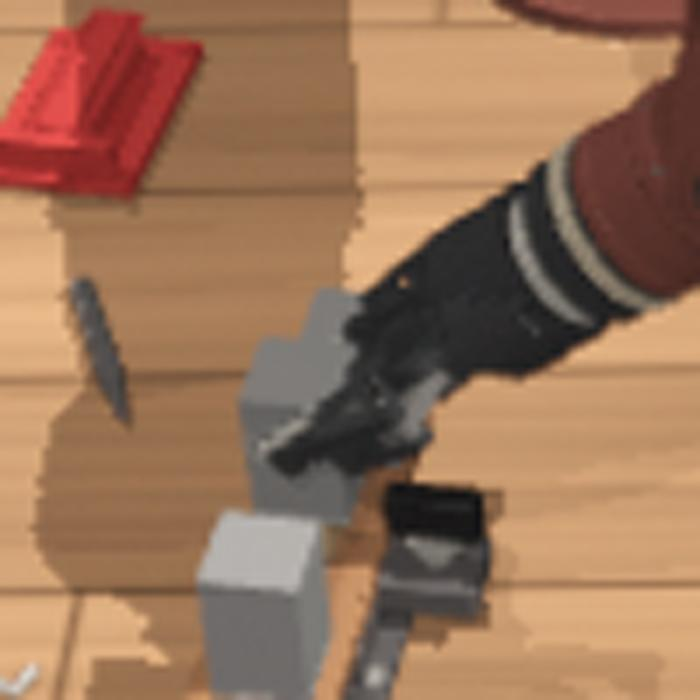

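View pics/o2.png

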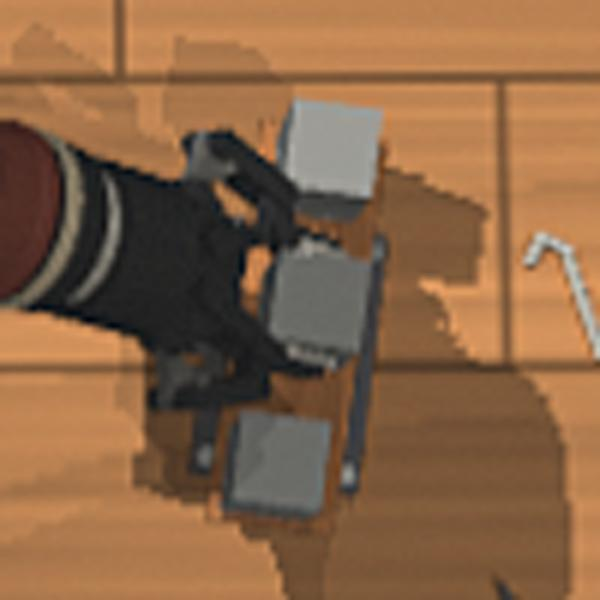

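```bash
python3 -m pendant '{"offset":[[0.0077,0.001,0.0064],[0.0115,0.001,0.0096],[0.0154,0.001,0.0128],[0.0154,0.001,0.0128]],"rotation":[[0,0,0],[0,0,0],[0,0,0],[0,0,0]],"hand":[255,255,255,255]}';  python3 - <<'E'
from h import *
st()
a=snap('scene','s7.png');b=snap('top','t7.png')
over(a,[],(160,180,230,250),10,'o1.png');over(b,[],(285,105,355,195),8,'o2.png')
E
```

```text
time_s: 51.92
position: [0.5879, -0.1532, 0.0938]
eef_rot: [0.685, 0.592, -0.322, 0.275]
contact_force: [0.4, 0.1, -0.2]
gripper_width: 0.0435
t 51.92 pos [ 0.5879 -0.1532  0.0938] j [-0.085  0.321 -0.113  1.216 -0.873  1.668] F [ 0.4  0.1 -0.2] T [ 0.86 -0.14  0.  ] w 0.0435
tool x,y,z [[0.091, 0.634, -0.768], [0.989, -0.147, -0.004], [-0.115, -0.759, -0.641]]
```

View pics/o1.png

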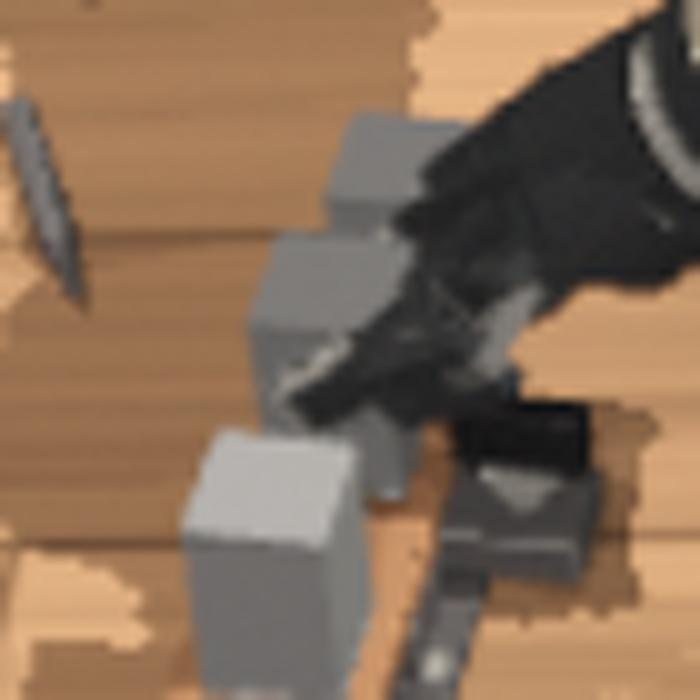

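View pics/o2.png

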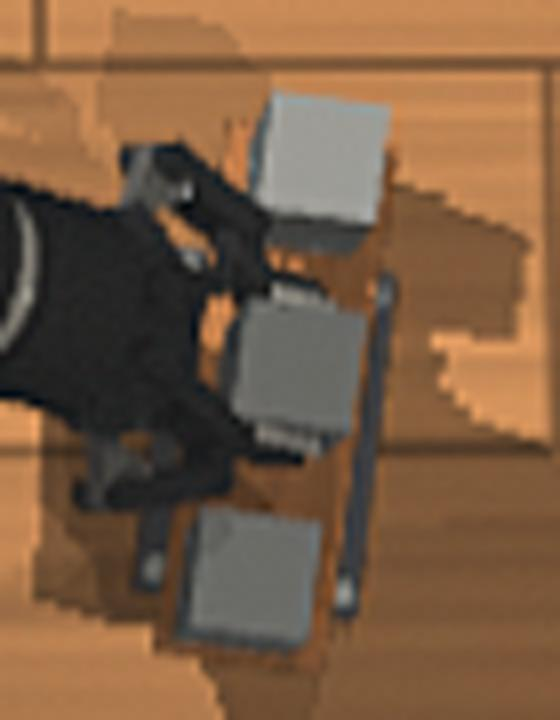

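```bash
python3 -m pendant '{"offset":[[0.0038,-0.001,0.0032],[0.0077,-0.001,0.0064],[0.0077,-0.001,0.0064]],"rotation":[[0,0,0],[0,0,0],[0,0,0]],"hand":[255,255,255]}'; python3 -m pendant '{"offset":[[0.0008,0,0.00065],[0.0016,0,0.0013],[0.0016,0,0.0013]],"rotation":[[0,0,0],[0,0,0],[0,0,0]],"hand":[255,255,255]}'
```

```text
time_s: 52.4
position: [0.5868, -0.153, 0.0837]
eef_rot: [0.685, 0.592, -0.322, 0.275]
contact_force: [-0.5, 0.7, -0.4]
gripper_width: 0.0435
time_s: 52.78
position: [0.5872, -0.1531, 0.0823]
eef_rot: [0.685, 0.592, -0.322, 0.276]
contact_force: [-0.7, -0.2, -0.8]
gripper_width: 0.0433
```

```bash
python3 -m pendant '{"offset":[[0.0008,0,0.00065],[0.0016,0,0.0013],[0.0016,0,0.0013]],"rotation":[[0,0,0],[0,0,0],[0,0,0]],"hand":[255,255,255]}'; python3 -m pendant '{"offset":[[0.0008,0,0.00065],[0.0016,0,0.0013],[0.0016,0,0.0013]],"rotation":[[0,0,0],[0,0,0],[0,0,0]],"hand":[255,255,255]}'
```

```text
time_s: 53.15
position: [0.5874, -0.1531, 0.0812]
eef_rot: [0.685, 0.592, -0.322, 0.276]
contact_force: [-2.5, 1.5, 4.4]
gripper_width: 0.0434
time_s: 53.52
position: [0.5879, -0.1534, 0.0812]
eef_rot: [0.685, 0.592, -0.322, 0.278]
contact_force: [-6.9, 4.2, 16.4]
gripper_width: 0.0435
```

Run:
```python
from h import *
a=snap('scene','s7.png');b=snap('top','t7.png')
over(a,[],(160,180,230,250),10,'o1.png');over(b,[],(285,105,355,195),8,'o2.png')
```

```text
(no output)
```

View pics/o1.png

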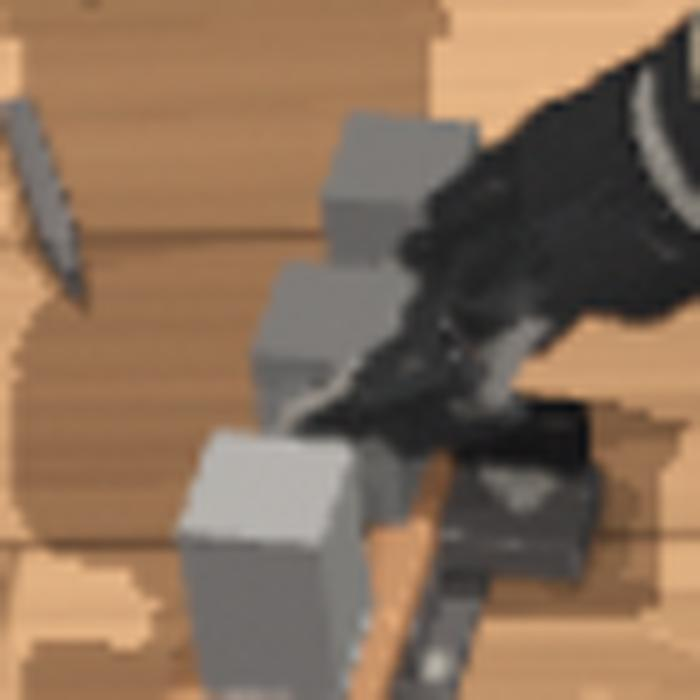

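View pics/o2.png

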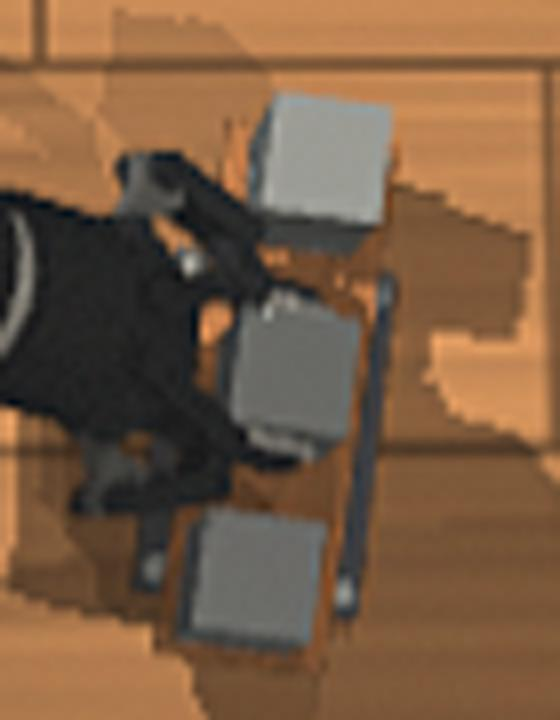

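```bash
python3 -m pendant '{"offset":[[-0.001,0,-0.001],[-0.001,0,-0.001],[-0.001,0,-0.001],[-0.001,0,-0.015],[-0.001,0,-0.03],[-0.001,0,-0.06],[-0.001,0,-0.1],[-0.001,0,-0.14],[-0.001,0,-0.14]],"rotation":[[0,0,0],[0,0,0],[0,0,0],[0,0,0],[0,0,0],[0,0,0],[0,0,0],[0,0,0],[0,0,0]],"hand":[95,95,95,95,95,95,95,95,95]}';  python3 - <<'E'
from h import *
st()
a=snap('scene','s12.png');b=snap('top','t12.png')
over(a,[],(160,180,230,250),10,'o1.png');over(b,[],(285,105,355,195),8,'o2.png')
E
```

```text
time_s: 54.75
position: [0.6044, -0.0456, 0.1702]
eef_rot: [0.685, 0.593, -0.321, 0.277]
contact_force: [-0.4, -0.7, -0.7]
gripper_width: 0.0536
t 54.75 pos [ 0.6044 -0.0456  0.1702] j [ 0.085  0.446  0.178  1.57  -0.844  1.921] F [-0.4 -0.7 -0.7] T [ 0.78 -0.04  0.01] w 0.0536
tool x,y,z [[0.092, 0.635, -0.767], [0.99, -0.144, -0.001], [-0.111, -0.759, -0.641]]
```

View pics/o1.png

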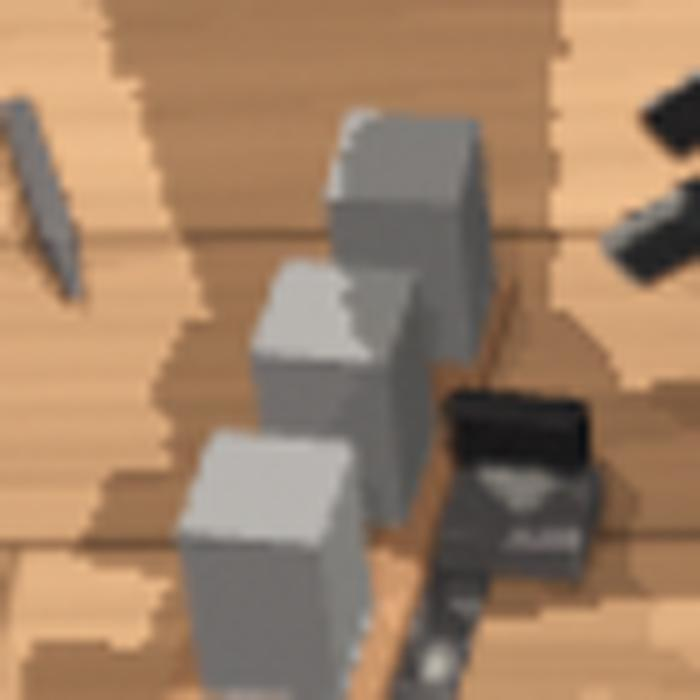

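View pics/o2.png

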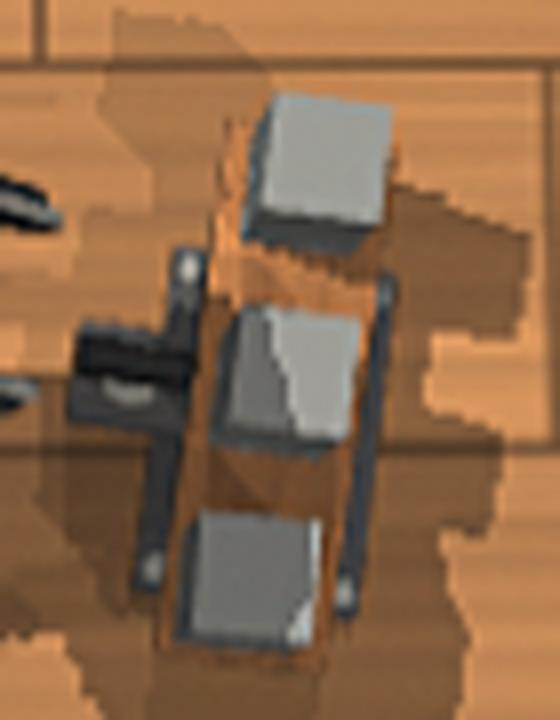

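```bash
python3 -m pendant '{"offset":[[0,0,-0.05],[0,0,-0.1],[-0.03,-0.03,-0.13],[-0.06,-0.08,-0.14],[-0.06,-0.12,-0.14],[-0.06,-0.12,-0.14]],"rotation":[[0,0,0],[0,0,0],[0,0,0],[0,0,0],[0,0,0],[0,0,0]],"hand":[95,95,95,95,95,95]}';  python3 - <<'E'
from h import *
st()
a=snap('scene','s13.png');b=snap('top','t13.png')
rail=[.569,-.142,np.radians(83),0]; car=[.5889,-.1444,np.radians(-97),.012]
it=[(rail,RAILL[:4],(0,255,0)),(car,CARL[:4],(255,255,0))]
over(a,it,(160,180,230,260),9,'o1.png'); over(b,it,(285,105,355,195),8,'o2.png')
E
```

```text
time_s: 55.6
position: [0.4929, 0.0382, 0.3041]
eef_rot: [0.685, 0.592, -0.323, 0.275]
contact_force: [0.7, 0.1, 0.1]
gripper_width: 0.0536
t 55.6 pos [0.4929 0.0382 0.3041] j [ 0.25   0.253  0.173  1.929 -0.785  2.149] F [0.7 0.1 0.1] T [ 0.72 -0.14  0.  ] w 0.0536
tool x,y,z [[0.09, 0.634, -0.768], [0.989, -0.147, -0.005], [-0.116, -0.759, -0.64]]
```

View pics/o1.png

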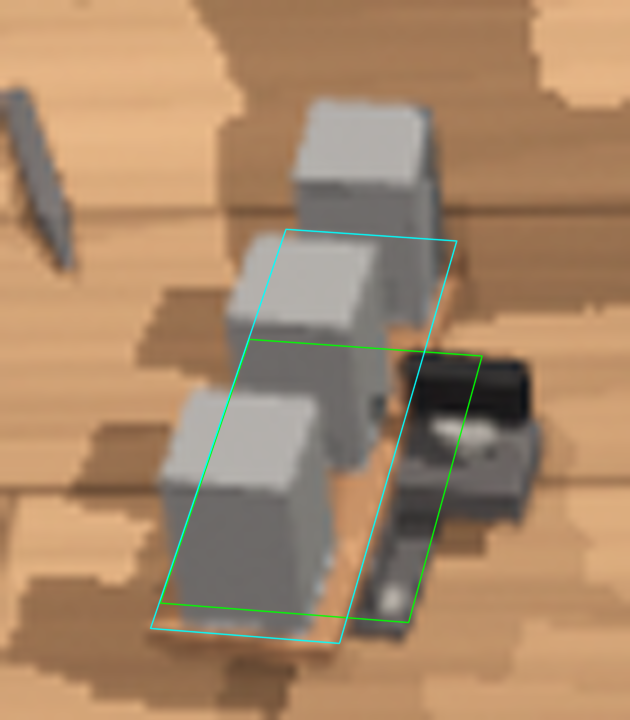

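View pics/o2.png

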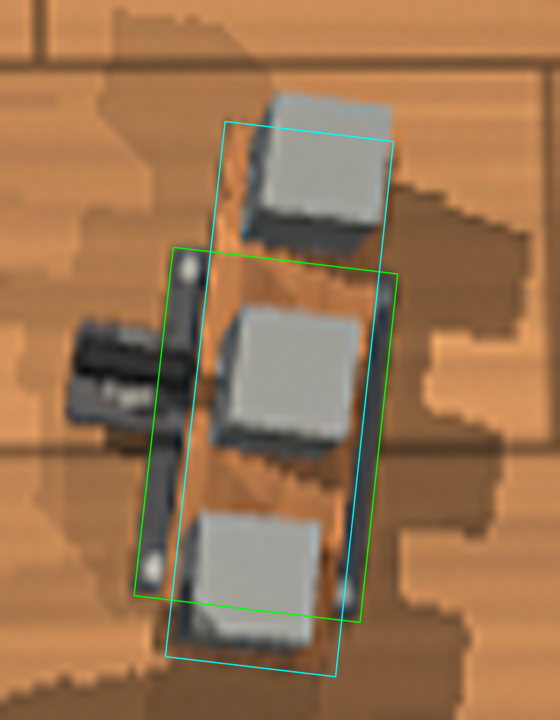

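View pics/s13.png

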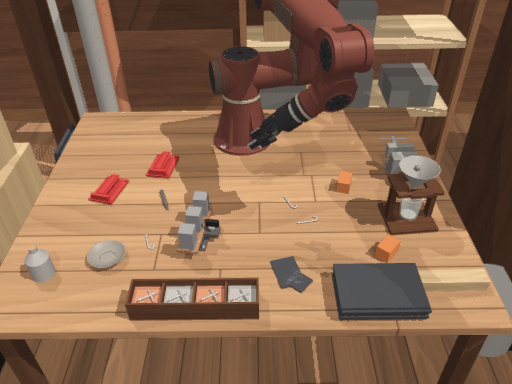

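View pics/t13.png

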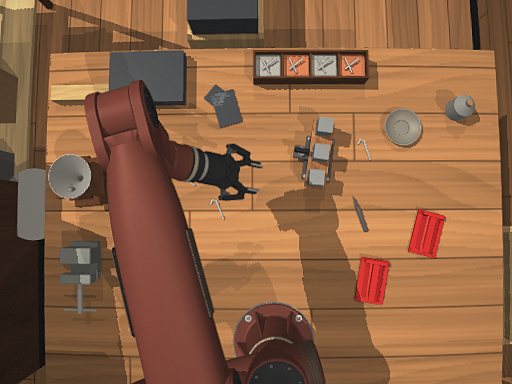

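Run:
```python
import cv2,numpy as np
f=lambda n:cv2.resize(cv2.imread(n)[225:260,165:215],None,fx=14,fy=14,interpolation=cv2.INTER_CUBIC)[:300]
cv2.imwrite('pics/cmp.png',np.vstack([f('pics/s6.png')[:290],f('pics/s13.png')[:290]]))
```

```text
(no output)
```

View pics/cmp.png

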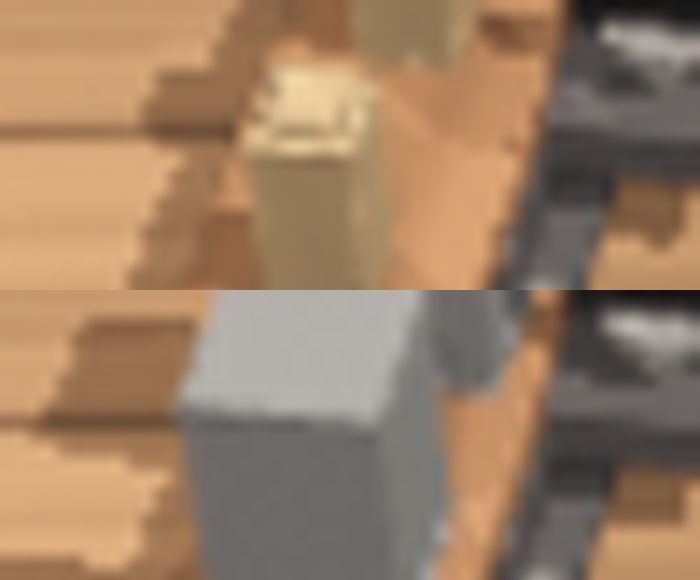

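```bash
python3 -c "
from h import *
print(robot.hand_in())"
```

```text
the job is handed in; nothing more can be done
None
```

The rack is set up and the job is handed in, about 56 s into the 210 s allowed.

- **Carrier:** I slid it onto the grey rail from the open end until it met the stop, where I felt about 14 N. I then lowered it onto the bar and let go.
- **Knob:** I turned it clockwise until the torque rose to about 1.7 N m. It now stands square to the carrier.
- **Cups:** All three zinc cups stand upside down, one on each peg. I lowered each until its rim met the deck, with an upward contact force of about 16 to 22 N.

The last pictures show:

- The three cups are upright in a row, and the gripper is clear of everything.
- The slate, dish, jar and stand, the orange blocks and the red rails look unmoved, judged by eye rather than measured.
- The carrier matches the home position to within a few millimetres, and its ear has not moved since I tightened the knob.

- **Carrier alignment:** The carrier turned about 1.5° within its play when I tightened the knob. It looked parallel to the rail again at the end. I did not measure the gap at the stop again after letting go.
- **Disagreements:** The two cameras disagreed by up to about 6 mm along the rail. One cup was knocked about 4 cm aside early on; I measured its position again before picking it up.

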